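# Index the pipette carousel and hang a pipette on its free hook

## Task

The pipette carousel has one free hook. Turn the carousel anticlockwise (seen from above) by the black knob of the crank on its top, gently and without forcing it, until you feel its sprung stop, and press it on into the stop until its index pin springs up and holds it, so that the free hook faces the front. Then take the pipette out of the white bench stand and hang it by its collar on that free hook, upright and fully down behind the hook's lip, set it down gently and let go; do not touch the pipettes that already hang there with the robot, and leave everything else where it is.

Things in the scene. Friction and masses are not known exactly. Their poses are not given: they have to be found in the camera images.
- carousel_axis (a point): On the carousel's vertical turning axis, at the top face of the crank arm (218 mm above the table). Axes turn with the disc: +x to the crank knob, -x to the free hook. Drag 3 to 5 N at the knob. The stop's angle is unknown: from the start it lies 0.7 to 1.6 rad anticlockwise; there the free hook points to -x of the world, up to 0.35 rad either way.
- crank_knob (a point): Centre of the black upright knob at the end of the crank arm: 16 mm diameter, 44 mm high (218 to 262 mm above the table), 65 mm from the axis, on the side opposite the free hook. It can be pushed or gripped from above; fingers that stay above 210 mm clear the hanging pipettes.
- index_pin (a joint): Index pin under the disc (hidden from view): 0 while the carousel is not home; it springs up to 0.007 m and locks the carousel once it has been pressed about 0.05 rad (3 mm at the knob) into its sprung stop, which takes 9 to 15 N at the knob, drag included.
- hook_seat (a point): Free hook's seat: mid between its prongs, on their top faces (115 mm), 102 mm from the axis. -x points outward, z up. Prongs along x: 8 mm wide, 10 mm thick, 18 mm apart, open at the outer end 27 mm out. Lips 6 mm high on their ends, inner faces 16.5 mm out. Back plate 34 mm wide, 22 mm high, face 16.5 mm inward. The collar fits between plate and lips with 1.5 mm to spare each way.
- pipette_grip (a point): The pipette to hang: centre of its round grey handle (22 mm diameter, 60 mm long; grip here). Upright, 167 mm long, 60 to 130 g. Plunger with white button to 51 mm above this point; collar (30 mm diameter) 36 to 30 mm below; shaft of 14 mm diameter to 86 mm below, 8 mm nozzle to 116 mm below. z up along it. It hangs by its collar in the stand; lift 80 mm to clear it.
- pipette_collar (a point): Centre of the underside of the pipette's collar, 36 mm below pipette_grip, 80 mm above the nozzle's end. When hung it coincides with hook_seat. A light grip of about 10 N carries the pipette. Pressing it on the carousel with more than 20 N is too hard.
- stand: White bench stand, block 60 x 60 x 90 mm with a 19 mm hole down the middle, fixed; origin at the centre of its underside.
- rotor: The carousel's turning part. Origin on its axis at table height, x to the knob. Disc 144 mm wide, top at 115 mm; six forked white hooks every 60 degrees, reaching 129 mm from the axis, one free; 24 mm column; crank arm 20 mm wide, 208 to 218 mm high. The stop is a sprung buffer, 2 to 3 N per mm at the knob; more than 25 N from the robot is forcing it. Below: fixed base 170 mm wide, drum 124 mm to 90 mm.
- hung: The five pipettes that already hang on the carousel (same shape as the one to be hung), fixed to it, on a circle of 102 mm radius, tops at 202 mm. Origin on the carousel's axis at table height. The robot should not touch them.
- tip_box: Bystander: grey pipette-tip box 100 x 70 mm, 50 mm high. Origin at the underside's centre.
- cryo_rack: Bystander: blue rack 85 x 150 mm with small capped tubes, 59 mm high. Origin at the underside's centre.
- media_bottle: Bystander: amber bottle, 68 mm diameter, 150 mm high. Origin at the underside's centre.
- beaker: Bystander: glass beaker, 70 mm diameter, 90 mm high. Origin at the underside's centre.
- jar: Bystander: clear jar, 60 mm diameter, 70 mm high. Origin at the underside's centre.
- vial: Bystander: small amber vial, 28 mm diameter, 50 mm high. Origin at the underside's centre.
- dispenser: Bystander: dark hand dispenser lying flat, 185 mm long, 32 mm wide, 27 mm high. Origin at the underside's centre, x along it.

How it is judged:
By the outcome, as a careful person would: the job done as asked, in the order asked, and still so for the second after the job is handed in, with the robot touching nothing.
It also fails if it takes over 72 s, if anything falls off the work surface, if the arm or the gripper's body presses on something with over 40 N, if the wrist force passes 120 N, or if a joint passes its speed limit or range.

## Robot

A 7-joint arm with a two-finger parallel gripper is mounted at the origin on the work surface. World frame = base frame: x ahead of the robot, y to its left, z up, the work surface at z = 0. Lengths are in m, angles in rad, forces in N, time in s.
With the tool pointing down it reaches from about 0.35 to 0.9 m from the base axis. Payload 7.2 kg.
Tool frame: the origin (TCP) lies between the finger pads; the fingertips stand 14 mm ahead of it and the grasp point (between the pads) lies 5 mm behind it; z points along the fingers, x is the direction in which the jaws open and shut, and the axes are right-handed (so a half turn about z gives the same grasp; the last joint's range is limited). The gripper opens to 85 mm and grips with 20 to 120 N. Pads are 22 mm wide; open, the fingers measure 114 mm over their backs; the gripper's body (76 mm by 85 mm) begins 54 mm behind the grasp point. The pads swing forward as they close: fully open they stand 13 mm farther back than shut.
Start: joints at [-0.068, 0.411, -0.013, 1.596, 0.006, 1.134, -0.082], TCP at [0.625, -0, 0.245] pointing down, gripper open.
Joint ranges: [-2.95, 2.95], [-0.29, 1.99], [-1.47, 1.44], [0.14, 2.54], [-1.03, 4.17], [0.13, 1.85], [-2.86, 2.86]. Speed limits (rad/s): [2.39, 2.39, 3.01, 3.01, 3.14, 3.14, 3.14].

## Interface

Orientations are given as a 3x3 rotation matrix whose columns are the frame's x, y, z axes.
In Python, from bench import arm, eyes, finder gives the robot as it stands.
- The arm moves only by the shell command python3 -m pendant 'ROWS' [OPENING]. ROWS is JSON, a list of rows, each an object of numbers: "tx", "ty", "tz": the shift along the tool's x, y, z in m; "yaw": the turn about the tool's z in rad. A call has 1 to 12 rows; each row shifts and turns the pose as measured when the row begins, along the tool's axes as they then stand; what a row does not reach is not made up. A row lasts 1/12 s, in which the tool goes at most 41.7 mm and 7.16 degrees, less where a joint would pass 70% of its speed; a pose out of reach is approached as far as the arm can. A call with a gripper value outside its range is refused whole. OPENING is the opening in per cent of the stroke, from 0 (shut) to 100 (fully open), set as the call begins (- or left out, the last holds). The fingers move at their own pace and stop on an object; the grip force is fixed at half the most. Time passes only in rows, so rows that do not move let the fingers close. It gives the time, the measured TCP pose, the force and the opening at its end, in the units of the state.
- arm.get_obs(): the state, without advancing time (a new reading comes with each control period).
- eyes.read_camera(name): name is "scene" or "side" or "wrist"; returns a dict with "image" (420x560x3 uint8, red, green, blue), "z_map" (420x560 float32, m along the optical axis (not along the pixel's ray), 0 where there is no reading), "fx", "fy", "cx", "cy" (pixels), "camera_from_world" (4x4, takes a point from world to camera coordinates). Camera axes: x right, y down, z forward; pixel columns grow to the right and rows downward; lengths in m; the calibration is good to about 2 mm. A picture is of the moment at which its call begins.
- arm.sign_off(): hands the job in, once; it reports no verdict.
Trained networks look in the newest picture that a camera, given by its name, has taken for a name from the list of things; names that differ only in an ending like _2 or _b are one class to them, and where a whole thing is asked for, a point or a joint stands for the part that bears it (a point fixed in the world has none). Each returns a list of dicts, best first, with "score" (0 to 1); they miss things now and then, are a little off and sometimes report something else, mostly with a low value. They report only what shows in the picture. A call takes as long as a camera call.
- finder.spot_in(camera, label): "box" ([left, top, right, bottom] in pixels, round what is visible of it).
- finder.regions_of(camera, label): "pixels" (420x560 bool, what is visible of it) and "box" ([left, top, right, bottom] in pixels, round what is visible of it).
- finder.landmark_of(camera, label): "pixel" ([column, row] in pixels: a listed point, or the origin of a listed thing).
The state is a dict: "t": time; "joint_pos": joint angles; "joint_velocities": joint speeds; "joint_efforts": joint torques, N m; "position": TCP position; "eef_rot": TCP orientation; "force": force on the tool from outside, world axes, zero at the start; "ft_torque": the same for the moment, N m; "gripper_width": finger opening in m.
Only numpy, scipy, OpenCV 4.12 (cv2) and the standard library are available. Lean on these libraries where they do the work, as an engineer would, in place of code of your own. Each camera call takes 0.05 s, during which the arm holds its last target.

## Working session

There is one attempt and no reset: what is moved stays moved. The work goes in short steps, Python scripts to look and compute and a shell command to move; the robot and the scene stay as the last step left them, time stands still between calls to the robot, and variables do not carry over. Pictures are saved under pics/ and viewed, and the job is handed in when it is done.

```bash
ls; mkdir -p pics; cat > h.py <<'E'
import numpy as np, cv2
from bench import arm, eyes, finder
def snap(cam,name):
    r=eyes.read_camera(cam); cv2.imwrite(f'pics/{name}.png',r['image'][:,:,::-1]); return r
def ray(r,px):
    T=np.linalg.inv(r['camera_from_world']); d=np.array([(px[0]-r['cx'])/r['fx'],(px[1]-r['cy'])/r['fy'],1.])
    return T[:3,3],T[:3,:3]@d
def at_z(r,px,z):
    o,d=ray(r,px); return o+d*(z-o[2])/d[2]
def proj(r,p):
    c=r['camera_from_world']@np.append(p,1); return np.array([r['fx']*c[0]/c[2]+r['cx'],r['fy']*c[1]/c[2]+r['cy']])
def cloud(r):
    z=r['z_map']; v,u=np.mgrid[:z.shape[0],:z.shape[1]]
    c=np.stack([(u-r['cx'])/r['fx']*z,(v-r['cy'])/r['fy']*z,z],-1); T=np.linalg.inv(r['camera_from_world'])
    return c@T[:3,:3].T+T[:3,3]
E
python3 - <<'E'
from h import *
np.set_printoptions(precision=4,suppress=True)
o=arm.get_obs(); print(o['t'],o['position'],o['eef_rot'],o['force'],o['gripper_width'])
for c in ['scene','side','wrist']:
    r=snap(c,c+'0'); P=cloud(r)
    print(c,np.linalg.inv(r['camera_from_world'])[:3,3])
    for l in ['carousel_axis','crank_knob','hook_seat','pipette_grip','pipette_collar','stand','rotor','hung']:
        for d in finder.landmark_of(c,l)[:2]:
            u,v=np.round(d['pixel']).astype(int)
            print(l,round(d['score'],2),d['pixel'],P[v,u] if 0<=v<420 and 0<=u<560 else None)
print(arm.get_obs()['t'])
E
```

```text
pics
0.0 [ 0.6245 -0.      0.2445] [[ 1.      0.     -0.0016]
 [ 0.     -1.     -0.0001]
 [-0.0016  0.0001 -1.    ]] [ 0.6969 -0.0988  0.563 ] 0.08570314993494198
scene [ 1.2749 -0.1817  0.8823]
carousel_axis 0.94 [293.5, 183.3] [0.5489 0.104  0.2173]
carousel_axis 0.29 [287.7, 238.4] [0.6098 0.0723 0.0785]
crank_knob 0.67 [274.1, 190.3] [0.694  0.0035 0.3418]
crank_knob 0.49 [388.9, 235.0] [0.6367 0.3774 0.0228]
hook_seat 0.67 [315.2, 194.4] [0.4999 0.1908 0.114 ]
pipette_grip 0.76 [189.0, 214.7] [ 0.5055 -0.1738  0.137 ]
pipette_grip 0.31 [284.5, 316.8] [ 0.8224 -0.0083  0.0554]
pipette_collar 0.51 [197.2, 224.5] [ 0.5025 -0.1573  0.0941]
stand 0.61 [199.1, 244.6] [ 0.5299 -0.1632  0.0378]
rotor 0.65 [288.4, 238.5] [0.6098 0.0723 0.0785]
hung 0.57 [289.3, 240.4] [0.6109 0.0752 0.0705]
side [ 0.4991 -0.816   0.7192]
carousel_axis 0.78 [266.1, 177.5] [0.5467 0.0862 0.2147]
carousel_axis 0.39 [225.6, 203.9] [0.433  0.1172 0.1204]
crank_knob 0.97 [281.6, 177.3] [ 0.5796 -0.0118  0.2698]
hook_seat 0.73 [350.6, 316.3] [ 0.7098 -0.2402  0.0343]
hook_seat 0.55 [254.6, 190.9] [0.5174 0.1621 0.1308]
pipette_grip 0.58 [254.3, 271.1] [ 0.5004 -0.1816  0.1349]
pipette_collar 0.87 [250.2, 284.2] [ 0.4898 -0.1798  0.0953]
stand 0.68 [254.1, 312.0] [ 0.495 -0.203  0.03 ]
rotor 0.73 [269.2, 239.0] [0.5471 0.0318 0.0524]
wrist [0.6257 0.0671 0.3735]
carousel_axis 0.56 [105.1, 35.7] [0.5563 0.0963 0.2179]
crank_knob 0.67 [168.1, 190.1] [0.5892 0.0421 0.2587]
pipette_grip 0.55 [168.4, 189.7] [0.5892 0.0421 0.2587]
pipette_grip 0.15 [439.6, 174.0] [0.7648 0.0148 0.0699]
pipette_collar 0.58 [104.5, 36.1] [0.5559 0.0963 0.218 ]
stand 0.66 [169.9, 318.0] [ 0.5112 -0.1426  0.0423]
rotor 0.81 [207.9, 80.9] [0.5775 0.0872 0.1158]
1.35
```

View pics/scene0.png

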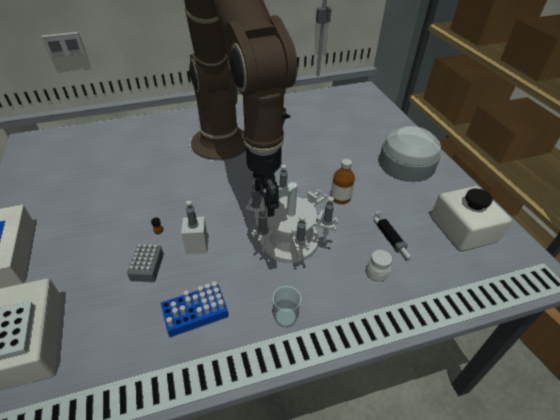

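View pics/side0.png

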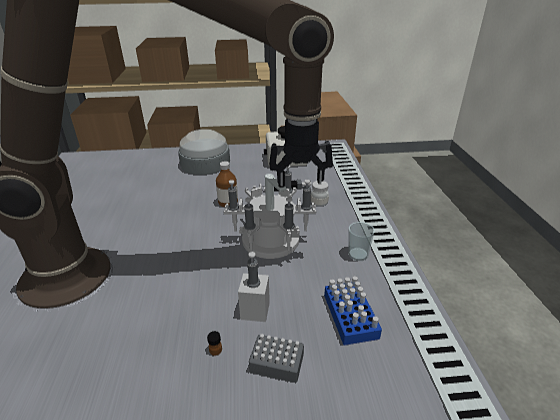

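View pics/wrist0.png

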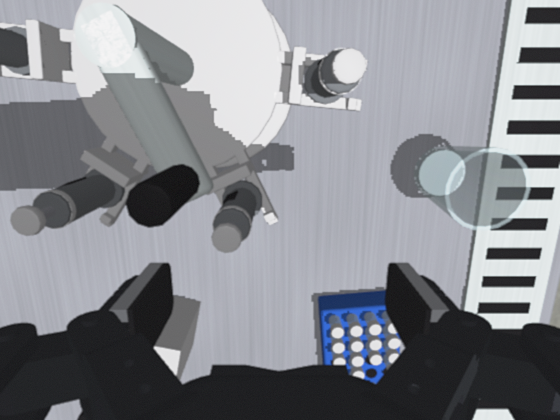

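The scene camera shows the carousel near (290,225) with its free hook at about (315,195) at the back right, and the stand with the pipette at (192,225). The side camera shows the stand at (254,295). The wrist camera shows the knob top at about (150,208) and the column top at about (105,36). Next I'll get exact geometry from the depth.

```bash
python3 - <<'E'
from h import *
from scipy.optimize import least_squares
np.set_printoptions(precision=4,suppress=True)
def circ(p,r0=None):
    c0=p.mean(0)
    f=lambda q: np.hypot(*(p-q[:2]).T)-(q[2] if r0 is None else r0)
    s=least_squares(f,[*c0,r0 or .01],loss='soft_l1',f_scale=.001); return s.x
for c in ['wrist','scene','side']:
    r=eyes.read_camera(c); P=cloud(r); ok=r['z_map']>0
    near=ok&(np.hypot(P[...,0]-.553,P[...,1]-.098)<.14)
    k=near&(abs(P[...,2]-.262)<.004)&(np.hypot(P[...,0]-.59,P[...,1]-.042)<.02)
    if k.sum(): print(c,'knobtop',k.sum(),np.median(P[k],0),(P[k].min(0)+P[k].max(0))/2, np.ptp(P[k],0))
    a=near&(abs(P[...,2]-.218)<.003)
    if a.sum()>20:
        q=P[a][:,:2]; print(' arm',a.sum(),cv2.minAreaRect((q*1000).astype(np.float32)))
    d=near&(abs(P[...,2]-.115)<.003); 
    if d.sum()>50: print(' disc',d.sum(),P[d].min(0),P[d].max(0))
    m=finder.regions_of(c,'pipette_grip')
    for g in m[:2]:
        q=P[g['pixels']&ok]; print(' pip',g['score'],g['box'],len(q),np.median(q,0))
    # pipette by height
    s=ok&(np.hypot(P[...,0]-.50,P[...,1]+.18)<.06)
    for z0,z1,n in [(.088,.092,'standtop'),(.092,.1,'collar'),(.103,.155,'handle'),(.16,.19,'btn')]:
        w=s&(P[...,2]>z0)&(P[...,2]<z1)
        if w.sum()>5: q=P[w]; print(' ',n,w.sum(),q.min(0),q.max(0), cv2.minAreaRect((q[:,:2]*1000).astype(np.float32)))
    h=s&(P[...,2]>.105)&(P[...,2]<.155)
    if h.sum()>20: print(' handle fit', circ(P[h][:,:2],.011))
E
```

```text
wrist knobtop 1796 [0.5839 0.0381 0.2614] [0.5833 0.0375 0.2608] [0.016  0.0157 0.0056]
 arm 8809 ((569.35205078125, 68.14364624023438), (24.360719680786133, 86.87061309814453), 25.228010177612305)
 disc 22313 [ 0.4338 -0.0177  0.112 ] [0.6854 0.1375 0.118 ]
  standtop 390 [ 0.5101 -0.1737  0.088 ] [ 0.5337 -0.1414  0.0915] ((519.3662109375, -157.1788330078125), (28.466270446777344, 23.971059799194336), 77.36100006103516)
scene knobtop 4 [0.5823 0.0438 0.2614] [0.5828 0.044  0.261 ] [0.0033 0.0047 0.0032]
 arm 135 ((565.4923095703125, 76.01358795166016), (23.169034957885742, 66.80217742919922), 23.9174861907959)
 disc 1288 [ 0.4374 -0.0248  0.112 ] [0.685  0.221  0.1179]
 pip 0.69 [244.5, 168.2, 338.5, 259.1] 3391 [0.5804 0.0903 0.117 ]
 pip 0.67 [187.1, 201.4, 198.0, 227.9] 174 [ 0.5063 -0.1692  0.1256]
  standtop 213 [ 0.4646 -0.2022  0.0881] [ 0.5324 -0.1338  0.092 ] ((498.6435546875, -168.6244354248047), (59.7277717590332, 61.445068359375), 76.67807006835938)
  collar 42 [ 0.4857 -0.196   0.092 ] [ 0.5185 -0.1387  0.0992] ((503.0031433105469, -167.97959899902344), (56.03454971313
[... 818 characters left out ...]
op 308 [ 0.4626 -0.2077  0.088 ] [ 0.532  -0.1389  0.0918] ((496.9687805175781, -172.98487854003906), (61.40925979614258, 60.658565521240234), 79.19281768798828)
  collar 60 [ 0.4832 -0.1869  0.0923] [ 0.5105 -0.1632  0.1   ] ((496.6160583496094, -175.59327697753906), (22.116525650024414, 27.408586502075195), 83.17743682861328)
  handle 193 [ 0.4861 -0.1845  0.1033] [ 0.5081 -0.1627  0.1549] ((496.0880432128906, -175.1343536376953), (18.714740753173828, 21.662010192871094), 58.42664337158203)
  btn 44 [ 0.4896 -0.1802  0.1609] [ 0.5046 -0.1657  0.1772] ((496.8462219238281, -173.0151824951172), (13.126547813415527, 15.373831748962402), 27.918107986450195)
 handle fit [ 0.4971 -0.1712  0.011 ]
```

```bash
python3 -m pendant '[{"tz":-0.04},{"tx":-0.021,"ty":-0.019},{"tx":-0.021,"ty":-0.019},{"yaw":-0.11},{"yaw":-0.11},{"yaw":-0.11},{"yaw":-0.11},{}]' 50
```

```text
schema error: expected keys tx, ty, tz, yaw
```

```bash
python3 - <<'E'
from h import *
np.set_printoptions(precision=4,suppress=True)
o=arm.get_obs(); print(o['t'],o['position'],o['eef_rot'][:,0],o['gripper_width'],o['force'])
R=o['eef_rot']; print('tool delta to knob',R.T@(np.array([.5833,.0378,.237])-o['position']), 'tang',R.T@np.array([np.sin(1.13),np.cos(1.13),0]))
r=snap('wrist','w1'); P=cloud(r)
a=(abs(P[...,2]-.218)<.003)&(np.hypot(P[...,0]-.5556,P[...,1]-.0966)<.1)
print(a.sum(),cv2.minAreaRect((P[a][:,:2]*1000).astype(np.float32)))
E
```

```text
1.65 [ 0.625  -0.      0.2453] [ 1. -0.  0.] 0.08567280966946336 [-0.4964  0.6069 -0.3143]
tool delta to knob [-0.0417 -0.0378  0.0083] tang [ 0.9044 -0.4267  0.    ]
8817 ((569.2791748046875, 68.1452407836914), (24.399066925048828, 87.0768051147461), 25.072940826416016)
```

View pics/w1.png

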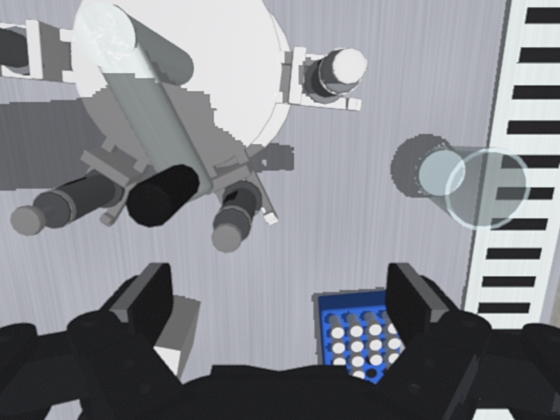

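The picture is unchanged, with the knob still at (150,208): the call was refused because every row needs all four keys.

```bash
python3 -m pendant '[{"tx":0,"ty":0,"tz":-0.04,"yaw":0},{"tx":-0.021,"ty":-0.019,"tz":0,"yaw":0},{"tx":-0.021,"ty":-0.019,"tz":0,"yaw":0},{"tx":0,"ty":0,"tz":0,"yaw":-0.11},{"tx":0,"ty":0,"tz":0,"yaw":-0.11},{"tx":0,"ty":0,"tz":0,"yaw":-0.11},{"tx":0,"ty":0,"tz":0,"yaw":-0.11},{"tx":0,"ty":0,"tz":0,"yaw":0}]' 50
python3 - <<'E'
from h import *
np.set_printoptions(precision=4,suppress=True)
o=arm.get_obs(); print(o['t'],o['position'],o['eef_rot'][:,0],o['gripper_width'],o['force'])
R=o['eef_rot']; print('tool delta to knob',R.T@(np.array([.5833,.0378,.237])-o['position']), 'tang',R.T@np.array([np.sin(1.13),np.cos(1.13),0]))
E
```

```text
t: 2.37
position: [0.5814, 0.0401, 0.2878]
eef_rot: [[0.897, 0.443, 0.001], [0.443, -0.897, 0.0], [0.001, 0.001, -1.0]]
force: [-0.2, 0.6, -0.3]
gripper_width: 0.0425
2.3667 [0.5814 0.0401 0.2878] [0.8968 0.4425 0.0013] 0.042457896323663404 [-0.2359  0.6272 -0.3331]
tool delta to knob [0.0006 0.0029 0.0508] tang [0.9998 0.0176 0.0013]
```

```bash
python3 -m pendant '[{"tx":0,"ty":0.003,"tz":0.025,"yaw":0},{"tx":0,"ty":0,"tz":0.024,"yaw":0},{"tx":0,"ty":0,"tz":0,"yaw":0}]'
python3 -c "
from h import *
snap('wrist','w2');snap('side','s2')"
```

```text
t: 2.62
position: [0.5841, 0.0374, 0.2395]
eef_rot: [[0.901, 0.433, 0.006], [0.433, -0.901, 0.001], [0.006, 0.002, -1.0]]
force: [-0.9, 0.7, 0.3]
gripper_width: 0.0427
```

View pics/w2.png

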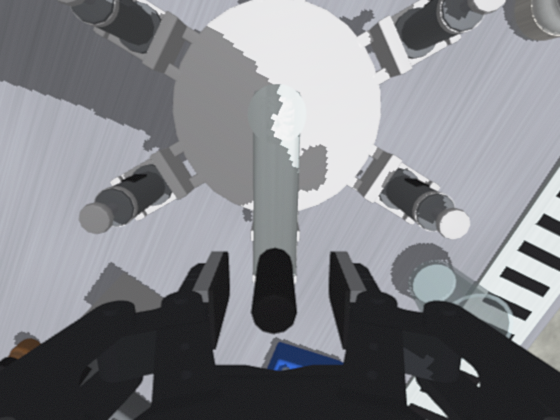

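The knob sits centred between the pads at (274,290), with the crank arm running straight up the image.

```bash
python3 -m pendant '[{"tx":0.008,"ty":0,"tz":0,"yaw":0},{"tx":0.004,"ty":0,"tz":0,"yaw":0},{"tx":0.004,"ty":-0.0009,"tz":0,"yaw":-0.06},{"tx":0.004,"ty":-0.0009,"tz":0,"yaw":-0.06},{"tx":0.004,"ty":-0.0009,"tz":0,"yaw":-0.06},{"tx":0.004,"ty":-0.0009,"tz":0,"yaw":-0.06},{"tx":0.004,"ty":-0.0009,"tz":0,"yaw":-0.06}]'
python3 - <<'E'
from h import *
np.set_printoptions(precision=4,suppress=True)
o=arm.get_obs(); R=o['eef_rot']; A=np.array([.5556,.0966,.237]); q=R.T@(o['position']-A)
print(o['t'],o['position'],'F tool',R.T@o['force'],'rel axis in tool',q, 'tool x ang',np.arctan2(R[1,0],R[0,0]))
# implied knob angle: knob touching pushing pad at tool x=-13mm
yk=np.sqrt(.065**2-(q[0]-.013)**2); print('knob ang',np.arctan2(R[1,0],R[0,0])+np.arctan2(-1*yk,q[0]-.013))
snap('wrist','w3')
E
```

```text
t: 3.3
position: [0.608, 0.0547, 0.2456]
eef_rot: [[0.731, 0.682, -0.004], [0.682, -0.731, -0.005], [-0.006, 0.001, -1.0]]
force: [-4.4, -2.3, -2.7]
gripper_width: 0.0427
3.3 [0.608  0.0547 0.2456] F tool [-4.7815 -1.2913  2.7306] rel axis in tool [ 0.0097  0.0663 -0.0086] tool x ang 0.7506429080901247
knob ang -0.8710095523276571
```

View pics/w3.png

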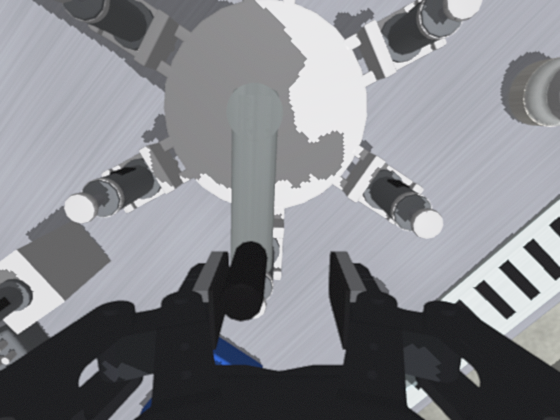

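The knob at (250,280) is against the trailing pad and the carousel is turning at about 5 N of drag. I'll carry on.

```bash
python3 -m pendant '[{"tx":0.005,"ty":-0.001,"tz":0.002,"yaw":-0.07},{"tx":0.005,"ty":-0.001,"tz":0.002,"yaw":-0.07},{"tx":0.005,"ty":-0.001,"tz":0.002,"yaw":-0.07},{"tx":0.005,"ty":-0.001,"tz":0.001,"yaw":-0.07},{"tx":0.005,"ty":-0.001,"tz":0.001,"yaw":-0.07},{"tx":0.004,"ty":-0.001,"tz":0.001,"yaw":-0.06}]'
cat > m.py <<'E'
from h import *
np.set_printoptions(precision=4,suppress=True)
o=arm.get_obs(); R=o['eef_rot']; A=np.array([.5556,.0966,.237]); q=R.T@(o['position']-A)
yk=np.sqrt(.065**2-(q[0]-.013)**2); print(o['t'],'F tool',R.T@o['force'],'rel axis in tool',q,'z',o['position'][2], 'tool x ang',np.arctan2(R[1,0],R[0,0]),'knob ang',np.arctan2(R[1,0],R[0,0])+np.arctan2(-1*yk,q[0]-.013))
E
python3 m.py
```

```text
t: 3.85
position: [0.6214, 0.0774, 0.2426]
eef_rot: [[0.395, 0.919, -0.005], [0.919, -0.395, -0.012], [-0.013, -0.0, -1.0]]
force: [-4.6, -2.9, 1.1]
gripper_width: 0.0427
3.85 F tool [-4.4904 -3.1213 -1.0223] rel axis in tool [ 0.0082  0.068  -0.0058] z 0.24263197893358895 tool x ang 1.164922692149676 knob ang -0.47961807370365683
```

```bash
python3 -m pendant '[{"tx":0.0045,"ty":-0.0012,"tz":0.001,"yaw":-0.05},{"tx":0.0045,"ty":-0.0012,"tz":0.001,"yaw":-0.05},{"tx":0.0045,"ty":-0.0012,"tz":0.001,"yaw":-0.05}]'
python3 m.py
```

```text
t: 4.1
position: [0.6236, 0.0877, 0.2425]
eef_rot: [[0.255, 0.967, -0.005], [0.967, -0.255, -0.017], [-0.018, -0.0, -1.0]]
force: [-2.8, -5.6, 1.7]
gripper_width: 0.0427
4.1 F tool [-6.1271 -1.2901 -1.6244] rel axis in tool [ 0.0087  0.068  -0.0057] z 0.24251727151754185 tool x ang 1.3129056718012646 knob ang -0.32465291696761267
```

```bash
python3 -m pendant '[{"tx":0.004,"ty":-0.0012,"tz":0.001,"yaw":-0.055},{"tx":0.004,"ty":-0.0012,"tz":0.001,"yaw":-0.055}]'
python3 m.py
```

```text
t: 4.27
position: [0.6237, 0.0939, 0.2424]
eef_rot: [[0.149, 0.989, -0.005], [0.989, -0.149, -0.02], [-0.021, -0.002, -1.0]]
force: [-3.5, -4.3, 1.2]
gripper_width: 0.0429
4.2667 F tool [-4.8245 -2.8168 -1.1411] rel axis in tool [ 0.0074  0.0677 -0.0057] z 0.24242928898540952 tool x ang 1.4211919443264973 knob ang -0.2360693238757967
```

```bash
python3 -m pendant '[{"tx":0.004,"ty":-0.0012,"tz":0.001,"yaw":-0.055},{"tx":0.004,"ty":-0.0012,"tz":0.001,"yaw":-0.055}]'
python3 m.py
```

```text
t: 4.43
position: [0.6231, 0.0997, 0.2424]
eef_rot: [[0.041, 0.999, -0.004], [0.999, -0.041, -0.024], [-0.024, -0.003, -1.0]]
force: [-2.5, -4.5, 1.2]
gripper_width: 0.0428
4.4333 F tool [-4.6369 -2.3207 -1.0911] rel axis in tool [ 0.0057  0.0673 -0.0057] z 0.24236482184900018 tool x ang 1.529480886913465 knob ang -0.15311586514190423
```

```bash
python3 -m pendant '[{"tx":0.006,"ty":-0.001,"tz":0.001,"yaw":-0.04}]'
python3 m.py
```

```text
t: 4.52
position: [0.6231, 0.1036, 0.2424]
eef_rot: [[0.003, 1.0, -0.003], [1.0, -0.003, -0.026], [-0.026, -0.003, -1.0]]
force: [-1.1, -6.3, 1.6]
gripper_width: 0.0427
4.5167 F tool [-6.3065 -1.1286 -1.3945] rel axis in tool [ 0.0071  0.0675 -0.0057] z 0.24235119921732604 tool x ang 1.5679762438562617 knob ang -0.09413818035584276
```

```bash
python3 -m pendant '[{"tx":0.006,"ty":-0.001,"tz":0.001,"yaw":-0.04}]'
python3 m.py
```

```text
t: 4.6
position: [0.6231, 0.1078, 0.2423]
eef_rot: [[-0.035, 0.999, -0.001], [0.999, 0.035, -0.029], [-0.029, -0.002, -1.0]]
force: [-1.9, -5.8, 1.1]
gripper_width: 0.0427
4.6 F tool [-5.7682 -2.1371 -0.9539] rel axis in tool [ 0.0087  0.0678 -0.0057] z 0.24230601398254997 tool x ang 1.60579651631021 knob ang -0.03102886209390565
```

```bash
python3 -m pendant '[{"tx":0.005,"ty":-0.001,"tz":0.001,"yaw":-0.05}]'
python3 m.py
```

```text
t: 4.68
position: [0.6226, 0.1112, 0.2422]
eef_rot: [[-0.083, 0.997, -0.0], [0.996, 0.083, -0.031], [-0.031, -0.003, -1.0]]
force: [-2.9, -5.3, 0.3]
gripper_width: 0.0429
4.6833 F tool [-5.056  -3.352  -0.1087] rel axis in tool [ 0.0088  0.068  -0.0057] z 0.24222819587564176 tool x ang 1.6536284936461998 knob ang 0.018502695470436148
```

```bash
python3 -m pendant '[{"tx":0.005,"ty":-0.001,"tz":0.001,"yaw":-0.05}]'
python3 m.py
```

```text
t: 4.77
position: [0.6219, 0.1145, 0.2421]
eef_rot: [[-0.131, 0.991, 0.001], [0.991, 0.131, -0.033], [-0.033, -0.004, -0.999]]
force: [-1.8, -5.0, 1.8]
gripper_width: 0.0424
4.7667 F tool [-4.817  -2.4548 -1.6342] rel axis in tool [ 0.0089  0.068  -0.0057] z 0.24212783537894172 tool x ang 1.7019533374291314 knob ang 0.06792559498204298
```

```bash
python3 -m pendant '[{"tx":0.005,"ty":-0.001,"tz":0.001,"yaw":-0.05}]'
python3 m.py
```

```text
t: 4.85
position: [0.6209, 0.1176, 0.2421]
eef_rot: [[-0.178, 0.984, 0.002], [0.983, 0.178, -0.035], [-0.035, -0.005, -0.999]]
force: [-2.1, -4.7, 2.3]
gripper_width: 0.0423
4.85 F tool [-4.3731 -2.9252 -2.118 ] rel axis in tool [ 0.0089  0.0679 -0.0057] z 0.24207192772902128 tool x ang 1.7502810088853473 knob ang 0.11585296864217653
```

```bash
python3 -m pendant '[{"tx":0.005,"ty":-0.001,"tz":0.001,"yaw":-0.05}]'
python3 m.py
```

```text
t: 4.93
position: [0.6198, 0.1207, 0.242]
eef_rot: [[-0.226, 0.974, 0.003], [0.974, 0.226, -0.037], [-0.037, -0.006, -0.999]]
force: [-1.0, -4.8, 1.5]
gripper_width: 0.0427
4.9333 F tool [-4.4684 -2.0918 -1.2979] rel axis in tool [ 0.0088  0.0679 -0.0057] z 0.2420166092314628 tool x ang 1.7985542973841586 knob ang 0.1633584523483791
```

```bash
python3 -m pendant '[{"tx":0.005,"ty":-0.001,"tz":0.001,"yaw":-0.05}]'
python3 m.py
```

```text
t: 5.02
position: [0.6186, 0.1241, 0.242]
eef_rot: [[-0.273, 0.962, 0.004], [0.961, 0.272, -0.039], [-0.039, -0.007, -0.999]]
force: [-0.6, -2.9, -0.6]
gripper_width: 0.0429
5.0167 F tool [-2.5835 -1.3219  0.6654] rel axis in tool [ 0.0091  0.068  -0.0058] z 0.24198212465827584 tool x ang 1.8469991552937048 knob ang 0.21541832582431075
```

```bash
python3 -m pendant '[{"tx":0.005,"ty":-0.001,"tz":0.001,"yaw":-0.05}]'
python3 m.py
```

```text
t: 5.1
position: [0.6172, 0.127, 0.2419]
eef_rot: [[-0.319, 0.948, 0.006], [0.947, 0.319, -0.041], [-0.041, -0.008, -0.999]]
force: [-0.4, -8.4, -0.0]
gripper_width: 0.0426
5.1 F tool [-7.7902 -3.0123  0.3809] rel axis in tool [ 0.009   0.068  -0.0058] z 0.24191595537040508 tool x ang 1.8954673220644713 knob ang 0.2624491634782222
```

```bash
python3 -m pendant '[{"tx":0.005,"ty":-0.001,"tz":0.001,"yaw":-0.05}]'
python3 m.py
```

```text
t: 5.18
position: [0.6159, 0.1285, 0.2418]
eef_rot: [[-0.363, 0.932, 0.007], [0.931, 0.363, -0.045], [-0.045, -0.01, -0.999]]
force: [1.5, -10.8, 1.3]
gripper_width: 0.0429
5.1833 F tool [-10.6305  -2.5077  -0.8401] rel axis in tool [ 0.0076  0.0677 -0.0058] z 0.2418100526538559 tool x ang 1.9430706306750811 knob ang 0.28937536001933784
```

The force is rising, so the knob is on the sprung stop. I'll press in carefully.

```bash
python3 -m pendant '[{"tx":0.005,"ty":-0.001,"tz":0,"yaw":0}]'
python3 m.py
```

```text
t: 5.27
position: [0.6153, 0.1292, 0.2423]
eef_rot: [[-0.361, 0.933, 0.011], [0.931, 0.361, -0.049], [-0.05, -0.008, -0.999]]
force: [8.4, -9.5, -7.0]
gripper_width: 0.0429
5.2667 F tool [-11.5503   4.4536   7.5746] rel axis in tool [ 0.0086  0.0674 -0.0063] z 0.24234970527632568 tool x ang 1.940552562117118 knob ang 0.3016157656135132
```

```bash
python3 -m pendant '[{"tx":0.005,"ty":-0.001,"tz":0,"yaw":0}]'
python3 m.py
```

```text
t: 5.35
position: [0.6151, 0.1294, 0.2427]
eef_rot: [[-0.355, 0.935, 0.014], [0.933, 0.356, -0.054], [-0.055, -0.006, -0.998]]
force: [7.6, -10.4, -5.1]
gripper_width: 0.0429
5.35 F tool [-12.0856   3.4572   5.7167] rel axis in tool [ 0.0091  0.0672 -0.0066] z 0.242661092367558 tool x ang 1.9346555045934155 knob ang 0.30427521280343517
```

```bash
python3 -m pendant '[{"tx":0.0065,"ty":0,"tz":0,"yaw":0}]'
python3 m.py; python3 -c "
from h import *
snap('wrist','w4')"
```

```text
t: 5.43
position: [0.6152, 0.1302, 0.2425]
eef_rot: [[-0.349, 0.937, 0.017], [0.935, 0.349, -0.059], [-0.062, -0.005, -0.998]]
force: [4.1, -13.2, -5.9]
gripper_width: 0.0427
5.4333 F tool [-13.4576  -0.7469   6.7585] rel axis in tool [ 0.0103  0.0675 -0.0065] z 0.24254770670271214 tool x ang 1.9274924503940103 knob ang 0.31518428665923826
```

View pics/w4.png

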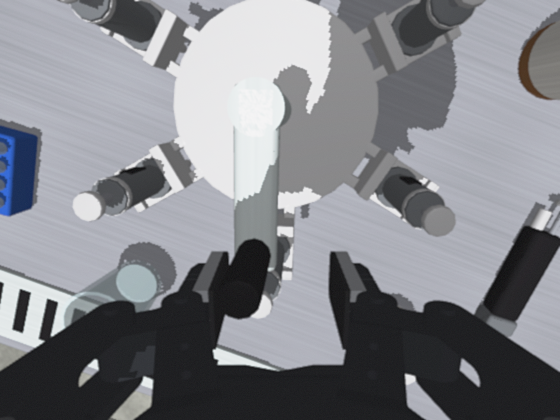

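The knob at (250,280) is still on the trailing pad. One more press.

```bash
python3 -m pendant '[{"tx":0.008,"ty":0,"tz":0.001,"yaw":0}]'
python3 m.py
```

```text
t: 5.57
position: [0.6152, 0.1318, 0.242]
eef_rot: [[-0.34, 0.94, 0.02], [0.938, 0.341, -0.066], [-0.069, -0.004, -0.998]]
force: [3.5, -15.5, 4.4]
gripper_width: 0.0426
5.5667 F tool [-15.9662  -2.0348  -3.2435] rel axis in tool [ 0.0123  0.068  -0.0061] z 0.24203138105180969 tool x ang 1.9190515632412937 knob ang 0.33805517819567443
```

```bash
cat > ang.py <<'E'
from h import *
import sys
r=snap('wrist',sys.argv[1]); P=cloud(r)
a=(abs(P[...,2]-.218)<.004)&(np.hypot(P[...,0]-.5556,P[...,1]-.0966)<.09)
k=(abs(P[...,2]-.261)<.004)&(np.hypot(P[...,0]-.617,P[...,1]-.115)<.025)
q=P[a][:,:2]
c,wh,an=cv2.minAreaRect((q*1000).astype(np.float32)); print('arm',a.sum(),c,wh,an,'knobtop',k.sum(),(P[k].min(0)+P[k].max(0))/2)
_,_,vt=np.linalg.svd(q-q.mean(0)); print('pca',np.arctan(vt[0,1]/vt[0,0]))
E
python3 ang.py w5; python3 -m pendant '[{"tx":-0.010,"ty":0,"tz":0,"yaw":0}]'; python3 -m pendant '[{"tx":-0.006,"ty":0,"tz":0,"yaw":0}]'; python3 m.py; python3 ang.py w6
```

```text
arm 7820 (585.6382446289062, 106.39044952392578) (86.20338439941406, 23.720924377441406) 18.568328857421875 knobtop 2089 [0.6212305  0.1123013  0.26099912]
pca 0.37318723213732596
t: 5.7
position: [0.6189, 0.1236, 0.2438]
eef_rot: [[-0.339, 0.941, 0.022], [0.938, 0.34, -0.067], [-0.071, -0.002, -0.997]]
force: [-0.6, 1.8, 0.1]
gripper_width: 0.0427
t: 5.78
position: [0.6225, 0.1163, 0.2454]
eef_rot: [[-0.335, 0.942, 0.025], [0.939, 0.336, -0.068], [-0.072, 0.0, -0.997]]
force: [-0.1, -0.7, 0.8]
gripper_width: 0.0429
5.7833 F tool [-0.6712 -0.3395 -0.7305] rel axis in tool [-0.0045  0.0697 -0.0081] z 0.24541201557787723 tool x ang 1.913823920840969 knob ang 0.07002313859214326
arm 7669 (585.800048828125, 103.92417907714844) (85.23179626464844, 23.83978271484375) 14.307512283325195 knobtop 2092 [0.62068308 0.11506044 0.26100649]
pca 0.2851880556329831
```

View pics/w6.png

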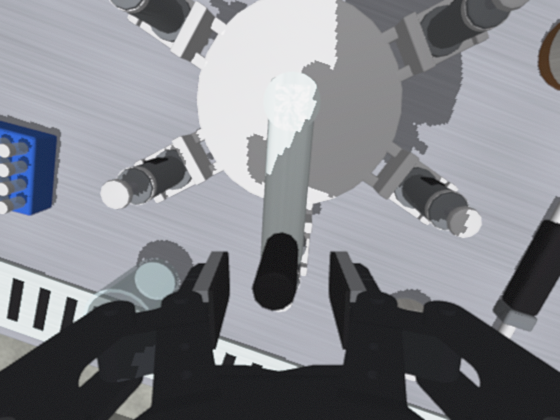

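The knob is now central at (275,272), but the two angle measures disagree, so I'm re-measuring with all three cameras.

```bash
python3 ang.py w7; python3 - <<'E'
from h import *
for c in ['scene','side']:
    r=snap(c,c+'7'); P=cloud(r)
    a=(abs(P[...,2]-.218)<.004)&(np.hypot(P[...,0]-.5556,P[...,1]-.0966)<.09)
    q=P[a][:,:2]; print(c,len(q),cv2.minAreaRect((q*1000).astype(np.float32)))
    for l in ['hook_seat','crank_knob','carousel_axis']:
        for d in finder.landmark_of(c,l)[:2]: print(l,d, at_z(r,d['pixel'],{'h':.115,'c':.24 if 'k' in l else .218}[l[0]]))
E
```

```text
arm 7651 (585.6796875, 105.81576538085938) (85.69139862060547, 23.686994552612305) 17.451025009155273 knobtop 2100 [0.62040655 0.11498408 0.26098485]
pca 0.28342020606662394
scene 77 ((588.0106811523438, 103.4678955078125), (87.42740631103516, 19.225940704345703), 19.96516227722168)
hook_seat {'pixel': [190.5, 214.7], 'score': 0.65} [ 0.48278454 -0.16945057  0.115     ]
hook_seat {'pixel': [269.0, 191.7], 'score': 0.63} [0.45328083 0.06501496 0.115     ]
crank_knob {'pixel': [307.7, 193.9], 'score': 0.55} [0.62160912 0.11284716 0.24      ]
crank_knob {'pixel': [270.1, 191.3], 'score': 0.36} [0.58649234 0.0278196  0.24      ]
carousel_axis {'pixel': [291.7, 184.9], 'score': 0.92} [0.55502902 0.09558507 0.218     ]
side 123 ((583.9671630859375, 101.7444076538086), (84.69457244873047, 23.301532745361328), 17.237722396850586)
hook_seat {'pixel': [236.2, 213.2], 'score': 0.65} [0.46127611 0.07584455 0.115     ]
crank_knob {'pixel': [289.9, 164.9], 'score': 0.81} [0.61259942 0.10521048 0.24      ]
carousel_axis {'pixel': [268.4, 174.7], 'score': 0.68} [0.55402497 0.09753928 0.218     ]
```

View pics/w5.png

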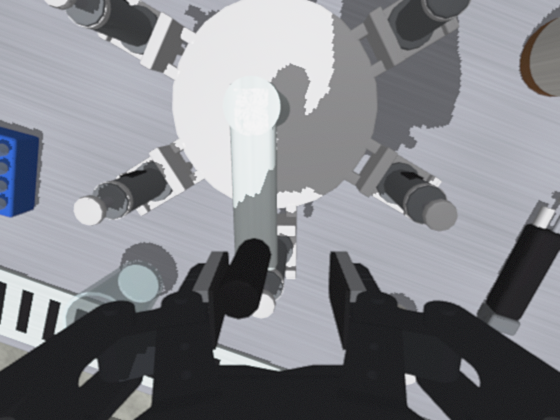

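View pics/scene7.png

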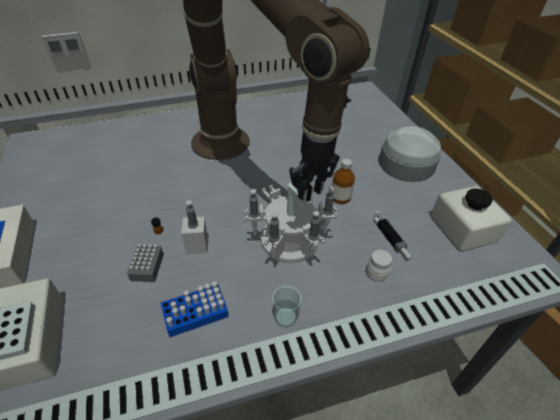

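Scene shows the free hook facing the robot at (270,192). To find out whether the pin has latched, I'll push very lightly the other way: more than the drag force with no movement means it is locked.

```bash
python3 -m pendant '[{"tx":-0.009,"ty":-0.002,"tz":0,"yaw":0}]'; python3 m.py;  python3 -m pendant '[{"tx":-0.004,"ty":0,"tz":0,"yaw":0}]'; python3 m.py
```

```text
t: 6.37
position: [0.6215, 0.1117, 0.2448]
eef_rot: [[-0.342, 0.939, 0.022], [0.937, 0.343, -0.065], [-0.069, -0.002, -0.998]]
force: [-0.6, 1.1, -0.6]
gripper_width: 0.0428
6.3667 F tool [ 1.2988 -0.2284  0.5118] rel axis in tool [-0.009   0.067  -0.0073] z 0.24477467283878068 tool x ang 1.9212118729113772 knob ang 0.005777669574215105
t: 6.45
position: [0.623, 0.1065, 0.2451]
eef_rot: [[-0.342, 0.939, 0.022], [0.937, 0.343, -0.066], [-0.07, -0.002, -0.998]]
force: [-0.5, -0.2, -0.5]
gripper_width: 0.0425
6.45 F tool [ 0.0118 -0.5502  0.5183] rel axis in tool [-0.0144  0.0667 -0.0072] z 0.24507978392655197 tool x ang 1.9207630485288991 knob ang -0.0845631663941182
```

```bash
python3 -m pendant '[{"tx":-0.004,"ty":0,"tz":0,"yaw":0}]'; python3 m.py;  python3 -m pendant '[{"tx":-0.004,"ty":0,"tz":0,"yaw":0}]'; python3 m.py
```

```text
t: 6.53
position: [0.6244, 0.1024, 0.2454]
eef_rot: [[-0.342, 0.939, 0.022], [0.937, 0.343, -0.066], [-0.07, -0.002, -0.998]]
force: [-0.8, 3.5, -0.2]
gripper_width: 0.0427
6.5333 F tool [ 3.5892  0.4286 -0.0685] rel axis in tool [-0.0187  0.0666 -0.0073] z 0.2454310910324477 tool x ang 1.9208434317726482 knob ang -0.15952706315667187
t: 6.62
position: [0.6248, 0.1014, 0.2454]
eef_rot: [[-0.344, 0.939, 0.02], [0.937, 0.344, -0.061], [-0.064, -0.002, -0.998]]
force: [-5.0, 14.3, -2.5]
gripper_width: 0.0427
6.6167 F tool [15.2586  0.1967  1.5251] rel axis in tool [-0.0198  0.0666 -0.0073] z 0.2454062658547959 tool x ang 1.9223375368226785 knob ang -0.17754934204875417
```

15 N with under 1 mm of movement means the carousel is locked at about 0.28 rad. Now I back off to the middle of the gap, raise and yaw so that the jaw axis is horizontal (the tool picked up a slight tilt).

```bash
python3 -m pendant '[{"tx":0.010,"ty":0,"tz":0,"yaw":0},{"tx":0.004,"ty":0,"tz":0,"yaw":0},{"tx":0,"ty":0,"tz":-0.025,"yaw":0},{"tx":0,"ty":0,"tz":-0.035,"yaw":0},{"tx":0,"ty":0,"tz":0,"yaw":0.12},{"tx":0,"ty":0,"tz":0,"yaw":0.12},{"tx":0,"ty":0,"tz":0,"yaw":0.12},{"tx":0,"ty":0,"tz":0,"yaw":0.12},{"tx":0,"ty":0,"tz":0,"yaw":0.12},{"tx":0,"ty":0,"tz":0,"yaw":0.12},{"tx":0,"ty":0,"tz":0,"yaw":0.12},{"tx":0,"ty":0,"tz":0,"yaw":0.12}]' 80
python3 m.py; python3 ang.py w8
```

```text
t: 7.62
position: [0.6187, 0.1173, 0.308]
eef_rot: [[0.6, 0.799, 0.022], [0.799, -0.598, -0.066], [-0.039, 0.057, -0.998]]
force: [-0.7, 0.0, 0.2]
gripper_width: 0.068
7.6167 F tool [-0.4012 -0.5547 -0.2138] rel axis in tool [ 0.0517  0.0421 -0.0708] z 0.3079864761034144 tool x ang 0.9262368723734002 knob ang -0.00749312302867311
arm 3818 (586.3148193359375, 104.13455963134766) (86.59860229492188, 23.924657821655273) 14.137335777282715 knobtop 698 [0.61798184 0.11441291 0.26046195]
pca 0.31570294307442287
```

View pics/w8.png

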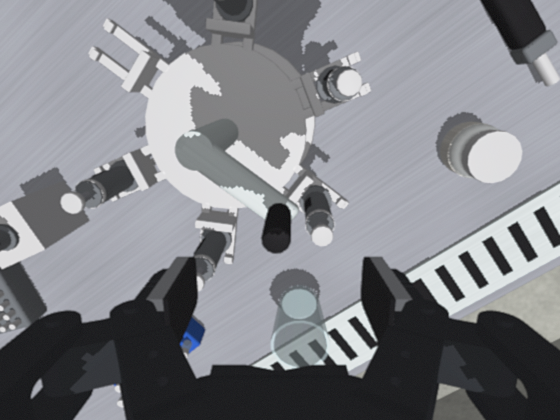

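The free hook shows at the upper left, (125,60), and the hung pipettes were not touched.

```bash
python3 -m pendant '[{"tx":0,"ty":0,"tz":0,"yaw":0.12},{"tx":0,"ty":0,"tz":0,"yaw":0.12},{"tx":0,"ty":0,"tz":0,"yaw":0.12},{"tx":0,"ty":0,"tz":0,"yaw":0.12},{"tx":0,"ty":0,"tz":0,"yaw":0.12}]'
cat > go.py <<'E'
from h import *
import sys
np.set_printoptions(precision=4,suppress=True)
o=arm.get_obs(); R=o['eef_rot']; print('t',o['t'],'xang',np.arctan2(R[1,0],R[0,0]),'xz',R[2,0],'delta',R.T@(np.array([float(a) for a in sys.argv[1:4]])-o['position']))
E
python3 go.py .4973 -.170 .29
```

```text
t: 8.08
position: [0.6187, 0.1168, 0.3084]
eef_rot: [[0.949, 0.314, 0.024], [0.315, -0.947, -0.068], [0.001, 0.072, -0.997]]
force: [-0.7, -0.5, -0.0]
gripper_width: 0.0683
t 8.0833 xang 0.3207555339324001 xz 0.0008252713464623483 delta [-0.2057  0.232   0.0351]
```

```bash
python3 -m pendant '[{"tx":-0.0206,"ty":0.0232,"tz":0.002,"yaw":0},{"tx":-0.0206,"ty":0.0232,"tz":0.002,"yaw":0},{"tx":-0.0206,"ty":0.0232,"tz":0.002,"yaw":0},{"tx":-0.0206,"ty":0.0232,"tz":0.002,"yaw":0},{"tx":-0.0206,"ty":0.0232,"tz":0.002,"yaw":0},{"tx":-0.0206,"ty":0.0232,"tz":0.002,"yaw":0},{"tx":-0.0206,"ty":0.0232,"tz":0.002,"yaw":0},{"tx":-0.0206,"ty":0.0232,"tz":0.002,"yaw":0},{"tx":-0.0206,"ty":0.0232,"tz":0.002,"yaw":0},{"tx":0,"ty":0,"tz":0,"yaw":0}]' 65
python3 go.py .4973 -.170 .29
python3 - <<'E'
from h import *
from scipy.optimize import least_squares
np.set_printoptions(precision=4,suppress=True)
r=snap('wrist','w9'); P=cloud(r); ok=r['z_map']>0
s=ok&(np.hypot(P[...,0]-.497,P[...,1]+.17)<.06)
for z0,z1,n in [(.086,.093,'standtop'),(.105,.154,'handle'),(.165,.19,'btn'),(.174,.18,'btntop')]:
    w=s&(P[...,2]>z0)&(P[...,2]<z1)
    if w.sum()>5: q=P[w]; print(n,w.sum(),q.min(0),q.max(0),(q.min(0)+q.max(0))/2, cv2.minAreaRect((q[:,:2]*1000).astype(np.float32)))
h=s&(P[...,2]>.105)&(P[...,2]<.150)
print(least_squares(lambda c:np.hypot(*(P[h][:,:2]-c).T)-.011,[.497,-.17],loss='soft_l1',f_scale=.001).x)
E
```

```text
t: 8.92
position: [0.5052, -0.1496, 0.3049]
eef_rot: [[0.939, 0.343, 0.025], [0.344, -0.936, -0.072], [-0.001, 0.077, -0.997]]
force: [-0.1, -0.2, -0.2]
gripper_width: 0.0556
t 8.9167 xang 0.3511377836462571 xz -0.0013699111660183936 delta [-0.0144  0.0153  0.0162]
standtop 2505 [ 0.4628 -0.2055  0.0861] [ 0.5334 -0.1345  0.0929] [ 0.4981 -0.17    0.0895] ((498.3759460449219, -170.277587890625), (60.691558837890625, 60.236751556396484), 77.54281616210938)
handle 368 [ 0.4871 -0.1762  0.1052] [ 0.5093 -0.1582  0.1539] [ 0.4982 -0.1672  0.1296] ((497.74981689453125, -166.62774658203125), (22.152711868286133, 16.893905639648438), 6.942534446716309)
btn 332 [ 0.4907 -0.1776  0.1728] [ 0.5057 -0.1623  0.1787] [ 0.4982 -0.1699  0.1757] ((498.2377624511719, -169.78955078125), (15.135475158691406, 15.026046752929688), 35.126277923583984)
btntop 319 [ 0.4907 -0.1776  0.174 ] [ 0.5057 -0.1623  0.1787] [ 0.4982 -0.1699  0.1763] ((498.03887939453125, -169.72207641601562), (15.171645164489746, 14.892593383789062), 39.57527542114258)
[ 0.4986 -0.1702]
```

View pics/w9.png

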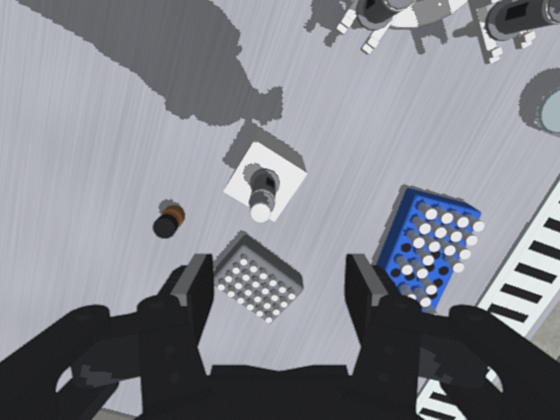

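The pipette stands upright in the stand, its button at (260,212). Its position comes out at (0.498, -0.170), with the top at 0.177.

```bash
python3 -m pendant '[{"tx":-0.0135,"ty":0.011,"tz":0.035,"yaw":0},{"tx":0,"ty":0.000,"tz":0.035,"yaw":0},{"tx":0,"ty":0,"tz":0,"yaw":0}]'
python3 go.py .4983 -.170 .132
```

```text
t: 9.22
position: [0.5019, -0.1657, 0.2372]
eef_rot: [[0.935, 0.352, 0.034], [0.354, -0.933, -0.072], [0.006, 0.079, -0.997]]
force: [-1.1, 1.2, -0.1]
gripper_width: 0.0555
t 9.2167 xang 0.3616652506520712 xz 0.0064672497642133215 delta [-0.0056 -0.0056  0.1051]
```

```bash
python3 -m pendant '[{"tx":-0.0055,"ty":-0.002,"tz":0.015,"yaw":-0.08},{"tx":0,"ty":-0.001,"tz":0.025,"yaw":0},{"tx":0,"ty":-0.001,"tz":0.025,"yaw":0},{"tx":0,"ty":0,"tz":0,"yaw":0}]'
python3 go.py .4983 -.170 .132
```

```text
t: 9.55
position: [0.5008, -0.1649, 0.1744]
eef_rot: [[0.897, 0.44, 0.037], [0.441, -0.894, -0.071], [0.002, 0.08, -0.997]]
force: [-0.9, -0.4, -0.0]
gripper_width: 0.0557
t 9.55 xang 0.4571706469888995 xz 0.001974642076463638 delta [-0.0046  0.      0.0425]
```

```bash
python3 -m pendant '[{"tx":-0.0045,"ty":0,"tz":0.022,"yaw":0},{"tx":-0.001,"ty":0,"tz":0.020,"yaw":0},{"tx":0,"ty":0,"tz":0,"yaw":0}]'
python3 go.py .4983 -.170 .132
```

```text
t: 9.8
position: [0.502, -0.1675, 0.1369]
eef_rot: [[0.894, 0.447, 0.042], [0.449, -0.891, -0.071], [0.006, 0.083, -0.997]]
force: [-0.8, 0.1, 0.0]
gripper_width: 0.0552
t 9.8 xang 0.465292067202159 xz 0.005883811211244373 delta [-0.0044  0.0001  0.0049]
```

```bash
python3 -m pendant '[{"tx":-0.006,"ty":0,"tz":0.006,"yaw":0},{"tx":0,"ty":0,"tz":0,"yaw":0}]'
python3 go.py .4983 -.170 .132; python3 -c "
from h import *
snap('wrist','w10')"
```

```text
t: 9.97
position: [0.4988, -0.1697, 0.1338]
eef_rot: [[0.892, 0.45, 0.045], [0.452, -0.889, -0.071], [0.008, 0.084, -0.996]]
force: [-0.1, -0.4, -0.1]
gripper_width: 0.0556
t 9.9667 xang 0.46862726439336816 xz 0.007588295933994426 delta [-0.0006 -0.0001  0.0018]
```

View pics/w10.png

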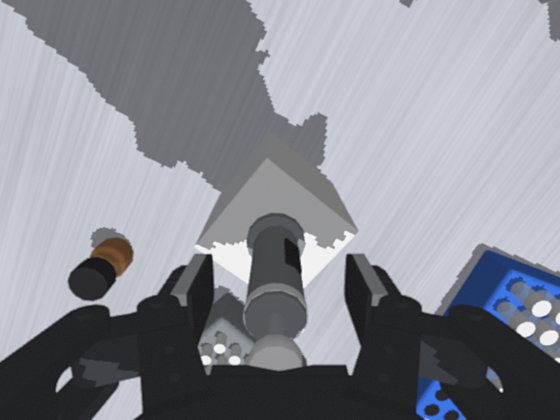

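The handle at (275,270) is centred between the pads, so I close.

```bash
python3 -m pendant '[{"tx":0,"ty":0,"tz":0,"yaw":0},{"tx":0,"ty":0,"tz":0,"yaw":0},{"tx":0,"ty":0,"tz":0,"yaw":0},{"tx":0,"ty":0,"tz":0,"yaw":0},{"tx":0,"ty":0,"tz":0,"yaw":0},{"tx":0,"ty":0,"tz":0,"yaw":0}]' 20
python3 go.py .4983 -.170 .132; python3 -c "
from h import *
snap('wrist','w11')"
```

```text
t: 10.52
position: [0.5007, -0.1701, 0.1392]
eef_rot: [[0.892, 0.449, 0.05], [0.452, -0.889, -0.073], [0.011, 0.087, -0.996]]
force: [-0.5, 0.7, -1.7]
gripper_width: 0.0204
t 10.5167 xang 0.46866838129919725 xz 0.011356475083197608 delta [-0.0022 -0.0018  0.007 ]
```

View pics/w11.png

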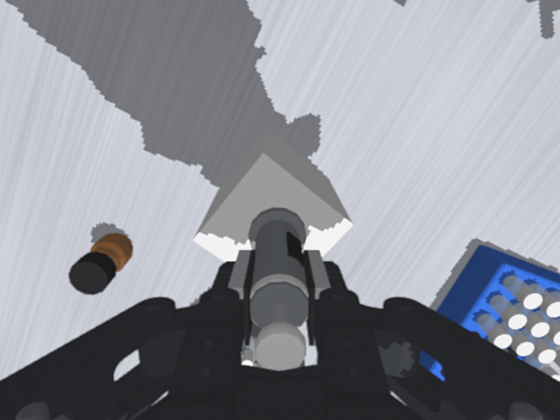

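The handle is gripped, at (278,265). Now a straight world-vertical lift, compensating the tilt.

```bash
python3 -m pendant '[{"tx":0,"ty":0.0018,"tz":-0.020,"yaw":0},{"tx":0,"ty":0.0018,"tz":-0.020,"yaw":0}]' 10
python3 go.py .4990 -.170 .25
```

```text
t: 10.73
position: [0.4986, -0.1695, 0.1766]
eef_rot: [[0.892, 0.45, 0.043], [0.452, -0.889, -0.071], [0.007, 0.083, -0.997]]
force: [0.8, -1.3, -0.1]
gripper_width: 0.0202
t 10.7333 xang 0.46933657424820757 xz 0.0066323625534963375 delta [ 0.0006  0.0068 -0.0731]
```

```bash
python3 -m pendant '[{"tx":0,"ty":0.0022,"tz":-0.025,"yaw":0},{"tx":0,"ty":0.0022,"tz":-0.025,"yaw":0},{"tx":0,"ty":0.002,"tz":-0.025,"yaw":0},{"tx":0,"ty":0.002,"tz":-0.025,"yaw":0},{"tx":0,"ty":0.002,"tz":-0.025,"yaw":0}]' 10
python3 go.py .4990 -.170 .30; python3 -c "
from h import *
snap('wrist','w12'); snap('scene','sc12'); snap('side','sd12')"
```

```text
t: 11.15
position: [0.4976, -0.1684, 0.3063]
eef_rot: [[0.891, 0.452, 0.042], [0.454, -0.888, -0.069], [0.006, 0.081, -0.997]]
force: [1.3, -0.8, -1.1]
gripper_width: 0.0204
t 11.15 xang 0.4710327488473724 xz 0.006260882509706173 delta [0.0004 0.0015 0.0065]
```

View pics/w12.png

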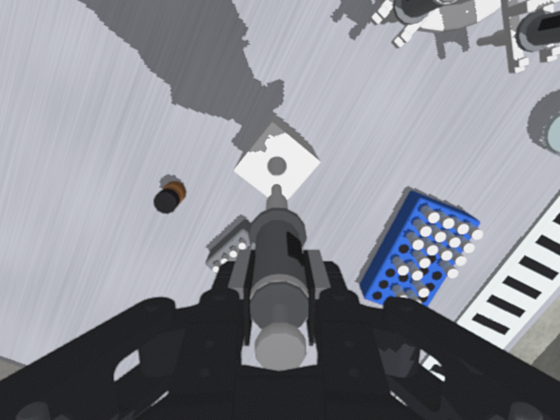

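View pics/sd12.png

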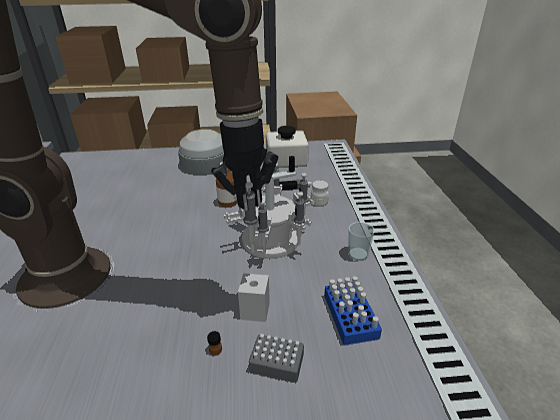

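The pipette is out of the stand, which shows its empty hole at (277,165). Next I measure how it sits in the grip.

```bash
cat > pip.py <<'E'
from h import *
import sys
from scipy.optimize import least_squares
np.set_printoptions(precision=4,suppress=True)
r=snap('wrist',sys.argv[1]); o=arm.get_obs(); P=cloud(r); ok=r['z_map']>0
p=o['position']; D=P-p; s=ok&(np.hypot(D[...,0],D[...,1])<.03)
for z0,z1,n in [(.03,.075,'btn'),(-.025,.03,'handle'),(-.06,-.035,'shaft/collar'),(-.13,-.06,'shaft')]:
    w=s&(D[...,2]>z0)&(D[...,2]<z1)
    if w.sum()>5: q=D[w]; print(n,w.sum(),q.min(0),q.max(0),(q.min(0)+q.max(0))/2)
# button top: highest
w=s&(D[...,2]>.02); q=D[w]
print('hist',np.histogram(D[s][:,2],bins=np.arange(-.12,.08,.005)))
mode_top=np.percentile(q[:,2],98) if len(q) else None; print('top98',mode_top)
b=s&(D[...,2]>mode_top-.004); qb=D[b]; print('btn top ctr',(qb.min(0)+qb.max(0))/2,np.ptp(qb,0))
for c in ['scene','side']:
    r=eyes.read_camera(c); P=cloud(r); D=P-p; s=(r['z_map']>0)&(np.hypot(D[...,0],D[...,1])<.03)
    for z0,z1,n in [(-.065,-.046,'shaft_hi'),(-.08,-.065,'shaft_lo'),(-.12,-.095,'nozzle')]:
        w=s&(D[...,2]>z0)&(D[...,2]<z1)
        if w.sum()>3: print(c,n,w.sum(),np.median(D[w],0))
    q=D[s&(D[...,2]<-.05)&(D[...,2]>-.16)]
    if len(q): print(c,'lowest',q[:,2].min())
E
python3 pip.py w13
```

```text
btn 18391 [-0.0299 -0.0165  0.03  ] [0.0247 0.0294 0.075 ] [-0.0026  0.0064  0.0525]
handle 8493 [-0.0295 -0.0135 -0.025 ] [0.0218 0.0239 0.03  ] [-0.0039  0.0052  0.0025]
shaft/collar 1057 [-0.0143 -0.0109 -0.0468] [ 0.0156  0.0161 -0.035 ] [ 0.0007  0.0026 -0.0409]
shaft 372 [-0.0066 -0.0006 -0.1253] [ 0.0054  0.0081 -0.0663] [-0.0006  0.0038 -0.0958]
hist (array([  22,   23,   22,    2,    0,   44,   54,   58,   53,   57,   15,
          0,    0,    0,   25,  837,  195,  166,  161,  190,  216,  251,
        435,  659,  715,  770,  794, 2517, 1081,  865, 1277, 2105, 2010,
         63,  897, 1550, 2532, 3616, 4341]), array([-0.12 , -0.115, -0.11 , -0.105, -0.1  , -0.095, -0.09 , -0.085,
       -0.08 , -0.075, -0.07 , -0.065, -0.06 , -0.055, -0.05 , -0.045,
       -0.04 , -0.035, -0.03 , -0.025, -0.02 , -0.015, -0.01 , -0.005,
        0.   ,  0.005,  0.01 ,  0.015,  0.02 ,  0.025,  0.03 ,  0.035,
        0.04 ,  0.045,  0.05 ,  0.055,  0.06 ,  0.065,  0.07 ,  0.075]))
top98 0.08161363910386213
btn top ctr [-0.0107  0.0221  0.0805] [0.0314 0.0158 0.0058]
scene shaft_hi 24 [ 0.0054  0.003  -0.0582]
scene shaft_lo 25 [ 0.0041  0.0024 -0.0734]
scene nozzle 22 [ 0.0026  0.0029 -0.108 ]
scene lowest -0.12923930241760018
side shaft_hi 47 [-0.0027 -0.0071 -0.0559]
side shaft_lo 34 [-0.0024 -0.0057 -0.0721]
side nozzle 30 [-0.0029 -0.0036 -0.106 ]
side lowest -0.12899190023001372
```

The pipette hangs upright in the grip, with the collar underside about 49 mm below the TCP. I raise it so the nozzle clears the hung pipettes and move near the free hook.

```bash
python3 go.py .44 .02 .35; python3 -m pendant '[{"tx":0,"ty":0.0025,"tz":-0.03,"yaw":0},{"tx":0,"ty":0.0025,"tz":-0.012,"yaw":0}]'; python3 go.py .44 .02 .35
```

```text
t 11.45 xang 0.4708877360525701 xz 0.004449401618594624 delta [ 0.0348 -0.1895 -0.0613]
t: 11.62
position: [0.4954, -0.1691, 0.3415]
eef_rot: [[0.891, 0.453, 0.03], [0.454, -0.888, -0.067], [-0.004, 0.073, -0.997]]
force: [1.6, -0.9, 0.5]
gripper_width: 0.0204
t 11.6167 xang 0.4714713946854919 xz -0.0035098063783579525 delta [ 0.0365 -0.1924 -0.0227]
```

```bash
python3 -m pendant '[{"tx":0.006,"ty":-0.030,"tz":-0.003,"yaw":0},{"tx":0.006,"ty":-0.030,"tz":-0.003,"yaw":0},{"tx":0.006,"ty":-0.030,"tz":-0.003,"yaw":0},{"tx":0.006,"ty":-0.030,"tz":-0.003,"yaw":0},{"tx":0.006,"ty":-0.030,"tz":-0.003,"yaw":0},{"tx":0.004,"ty":-0.02,"tz":-0.003,"yaw":0},{"tx":0,"ty":0,"tz":0,"yaw":0}]'; python3 go.py .44 .02 .35; python3 -c "
from h import *
snap('wrist','w14'); snap('scene','sc14')
for l in ['hook_seat','carousel_axis']:print(finder.landmark_of('wrist',l) if 0 else '')
"
```

```text
t: 12.2
position: [0.4445, 0.0033, 0.3403]
eef_rot: [[0.893, 0.449, 0.019], [0.449, -0.891, -0.068], [-0.014, 0.069, -0.998]]
force: [0.0, -0.0, -0.9]
gripper_width: 0.0202
t 12.2 xang 0.4661439673627746 xz -0.013860999593889036 delta [ 0.0033 -0.0162 -0.0109]
```

View pics/w14.png

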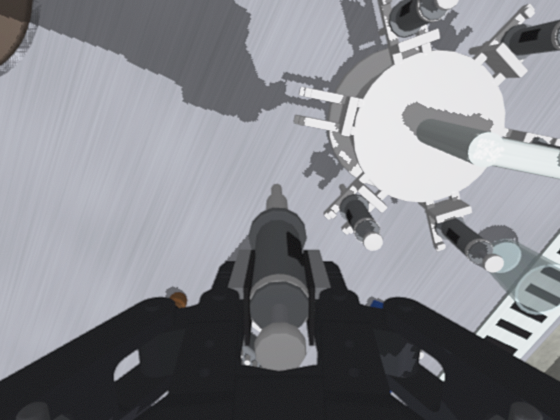

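View pics/sc14.png

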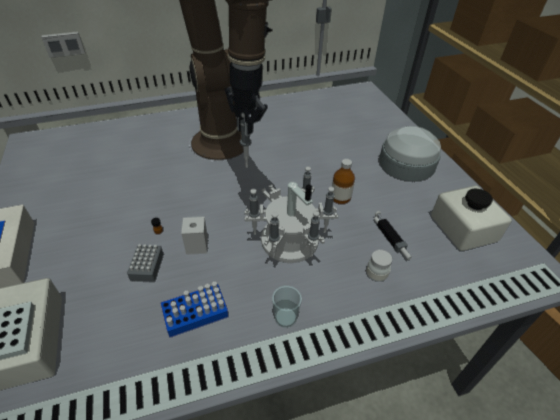

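Wrist: the free hook's two prongs lie at about (325,92) and (320,122), with the disc at (430,125). Scene: the pipette is held at (246,140). Next I fit the hook from depth.

```bash
cat > hook.py <<'E'
from h import *
import sys
from scipy.optimize import least_squares
np.set_printoptions(precision=4,suppress=True)
def fit(r):
    P=cloud(r); ok=r['z_map']>0
    A=np.array([.5556,.0966])
    d=ok&(abs(P[...,2]-.115)<.002)
    rr=np.hypot(P[...,0]-A[0],P[...,1]-A[1])
    # disc edge points: outermost per angle bin among r<.078, only bins without hooks
    q=P[d&(rr<.08)][:,:2]; 
    th=np.arctan2(q[:,1]-A[1],q[:,0]-A[0]); e=[]
    for b in np.arange(-np.pi,np.pi,.05):
        m=(th>=b)&(th<b+.05)
        if m.sum()>8:
            x=q[m]; k=np.hypot(*(x-A).T); 
            if .066<np.percentile(k,97)<.0765: e.append(x[k>np.percentile(k,96)].mean(0))
    e=np.array(e)
    s=least_squares(lambda c:np.hypot(*(e-c[:2]).T)-c[2],[*A,.072],loss='soft_l1',f_scale=.0005)
    print('disc',len(e),s.x)
    C=np.array([.4575,.0687])
    for lo,hi,n in [(.1125,.1175,'prong'),(.119,.1235,'lip'),(.134,.140,'plate')]:
        w=ok&(P[...,2]>lo)&(P[...,2]<hi)&(np.hypot(P[...,0]-C[0],P[...,1]-C[1])<.036)&(rr>.078)
        q=P[w]; 
        for phi in [float(x) for x in sys.argv[2:]]:
            ex=np.array([np.cos(phi),np.sin(phi)]); ey=np.array([-ex[1],ex[0]])
            u=(q[:,:2]-C)@ex; v=(q[:,:2]-C)@ey
            if len(q)>4: print(n,phi,len(q),'z',np.median(q[:,2]),'u',np.percentile(u,[1,50,99]),'v',np.percentile(v,[1,99]), 'v bimodal', np.median(v[v<0]) if (v<0).any() else None,np.median(v[v>0]) if (v>0).any() else None, 'slopes',[np.polyfit(u[m],v[m],1)[0] for m in (v<0,v>0) if m.sum()>10])
    return P
if __name__=='__main__':
    r=snap('wrist',sys.argv[1]); fit(r)
E
python3 hook.py w15 0.277
```

```text
disc 91 [0.5555 0.096  0.0708]
prong 0.277 732 z 0.11466049201974318 u [-0.0264 -0.0013  0.0168] v [-0.0174  0.0162] v bimodal -0.013358890497920602 0.012312025901102733 slopes [np.float64(0.02535439601690676), np.float64(-0.021530319568095226)]
lip 0.277 145 z 0.12066499680711751 u [-0.0222 -0.0186  0.017 ] v [-0.0172  0.016 ] v bimodal -0.012661031725121442 0.011929825151595248 slopes [np.float64(0.13991847404457847), np.float64(-0.11105277453440933)]
plate 0.277 357 z 0.13662365659418846 u [0.0166 0.0202 0.0242] v [-0.0171  0.016 ] v bimodal -0.008758782606425389 0.008570506599700198 slopes [np.float64(-0.05240947555649882), np.float64(0.045198425305719866)]
```

```bash
cat > pip2.py <<'E'
from h import *
import sys
from scipy.optimize import least_squares
np.set_printoptions(precision=4,suppress=True)
def pipfit(cams=('wrist','scene','side'),tag=None):
    o=arm.get_obs(); p=o['position']; R=o['eef_rot']; out={}
    for c in cams:
        r=snap(c,tag+c) if tag else eyes.read_camera(c); P=cloud(r); D=P-p; T=D@R
        s=(r['z_map']>0)&(np.hypot(D[...,0],D[...,1])<.03)
        segs=[(-.038,.012,.011,'handle',.0085),(-.0975,-.052,.007,'shaft',.03),(-.127,-.103,.004,'nozzle',.03)]
        for z0,z1,rad,n,lim in segs:
            w=s&(D[...,2]>z0)&(D[...,2]<z1)&(abs(T[...,0])<lim)
            if n!='handle': w&=np.hypot(D[...,0],D[...,1])<.018
            if c!='wrist' and n=='handle': continue
            if w.sum()<12: continue
            q=D[w]; f=least_squares(lambda k:np.hypot(*(q[:,:2]-k).T)-rad,q[:,:2].mean(0)-0*q[0,:2],loss='soft_l1',f_scale=.0007)
            # choose solution farther from camera
            cam=np.linalg.inv(r['camera_from_world'])[:3,3]-p; dd=cam[:2]/np.linalg.norm(cam[:2])
            f=least_squares(lambda k:np.hypot(*(q[:,:2]-k).T)-rad,q[:,:2].mean(0)-dd*rad,loss='soft_l1',f_scale=.0007)
            print(c,n,len(q),f.x,'res',np.sqrt(np.mean(f.fun**2)))
            out[c,n]=p[:2]+f.x
    return o,out
if __name__=='__main__': 
    o,out=pipfit(); print(o['position'],out)
E
python3 pip2.py
```

```text
wrist handle 2118 [0.0002 0.0011] res 0.0004766424192127716
wrist shaft 284 [-0.0026  0.0012] res 0.00025684221314572207
wrist nozzle 91 [-0.0037  0.0014] res 0.0002118672500649817
scene shaft 68 [-0.0031  0.0022] res 0.0011819265829434466
scene nozzle 20 [-0.0036  0.0025] res 0.001282035281725474
side shaft 94 [-0.0032 -0.0009] res 0.0011320906422567871
side nozzle 25 [-0.0047 -0.0009] res 0.0013016723705084631
[ 0.4456 -0.0015  0.3403] {('wrist', 'handle'): array([ 0.4458, -0.0004]), ('wrist', 'shaft'): array([ 0.443 , -0.0003]), ('wrist', 'nozzle'): array([ 0.4419, -0.0001]), ('scene', 'shaft'): array([0.4426, 0.0007]), ('scene', 'nozzle'): array([0.442, 0.001]), ('side', 'shaft'): array([ 0.4424, -0.0025]), ('side', 'nozzle'): array([ 0.441 , -0.0024])}
```

Relative to vertical the pipette leans about 0.04 rad, because the tool tilt changed. Yawing about the slightly tilted tool axis should take that out.

```bash
python3 -m pendant '[{"tx":0,"ty":-0.005,"tz":-0.003,"yaw":0.11},{"tx":0,"ty":-0.005,"tz":-0.003,"yaw":0.11},{"tx":0,"ty":-0.005,"tz":-0.003,"yaw":0.11},{"tx":0,"ty":0,"tz":0,"yaw":0}]'; python3 pip2.py; python3 hook.py w16 0.277; python3 go.py .4576 .0682 .34
```

```text
t: 12.83
position: [0.4413, 0.0083, 0.3478]
eef_rot: [[0.994, 0.106, 0.017], [0.107, -0.992, -0.07], [0.009, 0.071, -0.997]]
force: [0.2, -0.5, -0.9]
gripper_width: 0.0205
wrist handle 2112 [0.0006 0.0013] res 0.0004353560851458092
wrist shaft 283 [-0.0002  0.0025] res 0.000229681207777799
wrist nozzle 87 [-0.0005  0.0031] res 0.00014835039812294656
scene shaft 73 [-0.0007  0.0033] res 0.0012278534248459701
scene nozzle 22 [-0.      0.0038] res 0.001098703663369126
side shaft 92 [-0.0017 -0.0001] res 0.0013227773535953082
side nozzle 26 [-0.0017  0.0006] res 0.0013629785034600962
[0.4413 0.0083 0.3478] {('wrist', 'handle'): array([0.4418, 0.0096]), ('wrist', 'shaft'): array([0.4411, 0.0108]), ('wrist', 'nozzle'): array([0.4408, 0.0114]), ('scene', 'shaft'): array([0.4406, 0.0116]), ('scene', 'nozzle'): array([0.4413, 0.012 ]), ('side', 'shaft'): array([0.4396, 0.0081]), ('side', 'nozzle'): array([0.4396, 0.0089])}
disc 96 [0.5555 0.0959 0.0708]
prong 0.277 690 z 0.114669294796785 u [-0.0263 -0.0016  0.0166] v [-0.0172  0.0164] v bimodal -0.013175170603661567 0.012499454230209935 slopes [np.float64(0.007392299313533019), np.float64(-0.016786645444423737)]
lip 0.277 124 z 0.12061081548123204 u [-0.0221 -0.0187  0.0167] v [-0.017   0.0164] v bimodal -0.01328362770107339 0.012583734948076925 slopes [np.float64(0.08268790638329282), np.float64(-0.09541867021328711)]
plate 0.277 346 z 0.1366559772817888 u [0.0166 0.0203 0.0243] v [-0.0168  0.0162] v bimodal -0.00874796860236522 0.008624770347474567 slopes [np.float64(-0.026988729095569864), np.float64(0.07366128279469407)]
t 13.0333 xang 0.11538024121709034 xz 0.007549377020346139 delta [ 0.0233 -0.0587  0.0033]
```

```bash
python3 go.py .4574 .0663 .340; python3 -m pendant '[{"tx":0.0075,"ty":-0.0195,"tz":0,"yaw":0},{"tx":0.0075,"ty":-0.0195,"tz":0,"yaw":0},{"tx":0.0075,"ty":-0.018,"tz":0,"yaw":0},{"tx":0,"ty":0,"tz":0,"yaw":0}]'; python3 go.py .4574 .0663 .32; python3 pip2.py; python3 hook.py w17 0.277;
```

```text
t 13.0333 xang 0.11538024121709034 xz 0.007549377020346139 delta [ 0.0229 -0.0568  0.0034]
t: 13.37
position: [0.4578, 0.0655, 0.3428]
eef_rot: [[0.993, 0.118, 0.015], [0.119, -0.99, -0.071], [0.007, 0.072, -0.997]]
force: [-0.2, 0.0, -0.9]
gripper_width: 0.0206
t 13.3667 xang 0.11922442536346761 xz 0.006903058669135325 delta [-0.0005 -0.0025  0.0227]
wrist handle 2104 [0.0005 0.0013] res 0.0004399145669672371
wrist shaft 283 [-0.0004  0.0024] res 0.00021861278379899318
wrist nozzle 90 [-0.0007  0.003 ] res 0.00017261235504372675
scene shaft 64 [-0.0013  0.002 ] res 0.0014491621961755653
scene nozzle 21 [-0.0019  0.0012] res 0.0010319568348583178
side shaft 88 [-0.0018 -0.0027] res 0.0012209436779795258
side nozzle 23 [-0.0029 -0.0018] res 0.001070358829311354
[0.4578 0.0655 0.3428] {('wrist', 'handle'): array([0.4583, 0.0668]), ('wrist', 'shaft'): array([0.4574, 0.0679]), ('wrist', 'nozzle'): array([0.4571, 0.0685]), ('scene', 'shaft'): array([0.4565, 0.0674]), ('scene', 'nozzle'): array([0.4558, 0.0666]), ('side', 'shaft'): array([0.456 , 0.0627]), ('side', 'nozzle'): array([0.4549, 0.0637])}
disc 86 [0.5556 0.0962 0.0708]
prong 0.277 634 z 0.11462395166423425 u [-0.0266 -0.002   0.0217] v [-0.017   0.0166] v bimodal -0.013071034650203416 0.012999707414702022 slopes [np.float64(-0.007426075478612096), np.float64(0.003239547017777988)]
lip 0.277 108 z 0.12051202752337475 u [-0.0224 -0.0192  0.0216] v [-0.017   0.0166] v bimodal -0.01308893577780496 0.013370864806295506 slopes [np.float64(0.1269648131529652), np.float64(0.0518375434713092)]
plate 0.277 302 z 0.1365546091639837 u [0.0167 0.0204 0.0243] v [-0.0168  0.0165] v bimodal -0.008522048436314865 0.008692265539388958 slopes [np.float64(0.030743988539930135), np.float64(0.12066928079986564)]
```

View pics/w17.png

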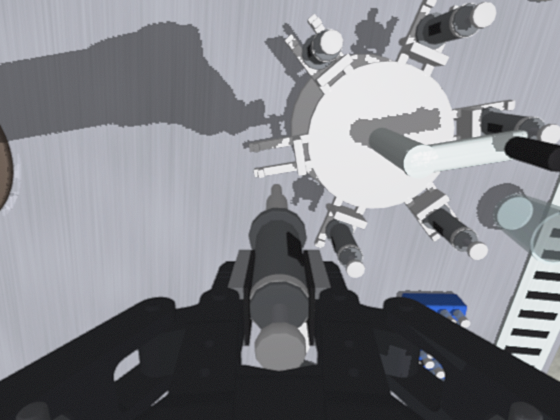

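In the wrist view the pipette is above the free hook (prongs at (268,145) and (275,172)), and the fitted seat is (0.4576, 0.0687). I lower to just above the prongs and check again.

```bash
python3 -m pendant '[{"tx":0,"ty":-0.003,"tz":0.02,"yaw":0},{"tx":0,"ty":-0.0018,"tz":0.02,"yaw":0},{"tx":0,"ty":-0.0018,"tz":0.02,"yaw":0},{"tx":0,"ty":-0.001,"tz":0.013,"yaw":0},{"tx":0,"ty":0,"tz":0,"yaw":0}]'; python3 go.py .4574 .0663 .26; python3 pip2.py; python3 hook.py w18 0.277; python3 -c "
from h import *
r=snap('scene','sc18');cv2.imwrite('pics/sc18z.png',cv2.resize(r['image'][110:260,200:340,::-1],None,fx=4,fy=4))
r=snap('side','sd18');cv2.imwrite('pics/sd18z.png',cv2.resize(r['image'][120:270,180:320,::-1],None,fx=4,fy=4))"
```

```text
t: 13.98
position: [0.4581, 0.058, 0.2692]
eef_rot: [[0.994, 0.108, 0.02], [0.109, -0.991, -0.074], [0.011, 0.076, -0.997]]
force: [-0.8, -0.6, -0.4]
gripper_width: 0.0205
t 13.9833 xang 0.10906480244216303 xz 0.01138923008088191 delta [ 0.0001 -0.0091  0.0085]
wrist handle 2111 [0.0006 0.0013] res 0.0004159783471529854
wrist shaft 283 [0.     0.0021] res 0.00020152512896596636
wrist nozzle 87 [-0.0002  0.0026] res 0.0001983991587743059
scene shaft 57 [-0.0002  0.0039] res 0.00132372741762457
scene nozzle 12 [0.001  0.0062] res 0.0012258732594883281
side shaft 75 [0.0002 0.0013] res 0.0013598904995246425
side nozzle 21 [-0.0005  0.0013] res 0.000836541314945733
[0.4581 0.058  0.2692] {('wrist', 'handle'): array([0.4587, 0.0592]), ('wrist', 'shaft'): array([0.4581, 0.0601]), ('wrist', 'nozzle'): array([0.458 , 0.0605]), ('scene', 'shaft'): array([0.4579, 0.0619]), ('scene', 'nozzle'): array([0.4591, 0.0641]), ('side', 'shaft'): array([0.4584, 0.0593]), ('side', 'nozzle'): array([0.4576, 0.0592])}
disc 83 [0.5553 0.0963 0.0708]
prong 0.277 897 z 0.11458384733314336 u [-0.0263 -0.0023  0.0203] v [-0.0168  0.0167] v bimodal -0.012325417705768223 0.013211234998916273 slopes [np.float64(-9.42479078719114e-05), np.float64(-2.041613116998889e-05)]
lip 0.277 159 z 0.12047246826625463 u [-0.0223 -0.0189  0.0218] v [-0.0169  0.0167] v bimodal -0.013080145412903648 0.013408352528660563 slopes [np.float64(0.10770351150116517), np.float64(0.08301455563137655)]
plate 0.277 470 z 0.1366123377762625 u [0.0166 0.0204 0.0243] v [-0.0167  0.0166] v bimodal -0.00854484320594361 0.00877024579349699 slopes [np.float64(-0.08845098129505448), np.float64(0.0495040215836276)]
```

View pics/w18.png

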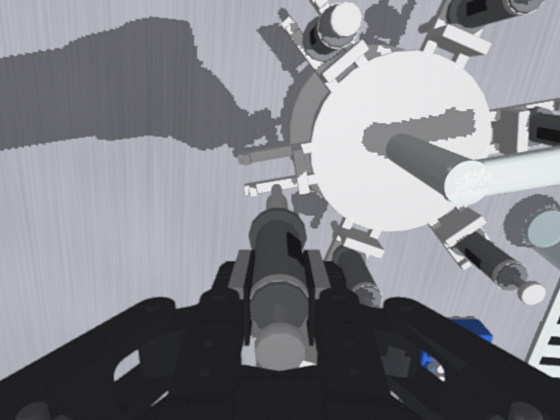

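View pics/sd18z.png

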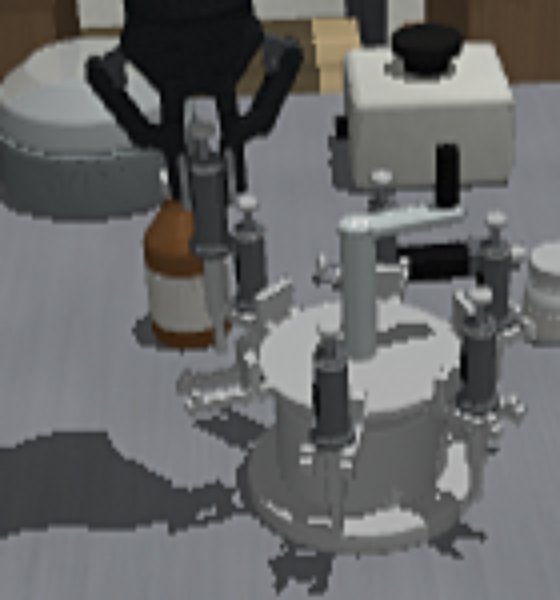

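View pics/sc18z.png

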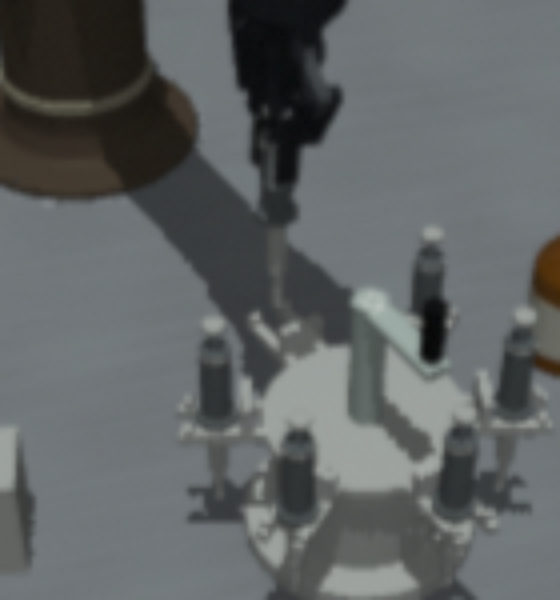

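The descent drifted about 9 mm toward -y: the nozzle is beside the lower prong (wrist about (277,190)) and still 25 mm above it. I correct sideways before going lower.

```bash
python3 -m pendant '[{"tx":0.0002,"ty":-0.0095,"tz":0,"yaw":0},{"tx":0,"ty":0,"tz":0,"yaw":0}]'; cat > err.py <<'E'
from pip2 import *
o,out=pipfit(cams=('wrist',),tag=sys.argv[1]); R=o['eef_rot']
h=out['wrist','handle']; s=out.get(('wrist','shaft'),h)
z=o['position'][2]
col=h+(s-h)*(.036/.062)
S=np.array([.4576,.0687]); d=S-col; e=np.array([np.cos(.277),np.sin(.277)])
print('t',o['t'],'collar',col,'z under',z-.049,'err radial,tang',d@e,d@np.array([-e[1],e[0]]),'tool delta',(R.T@np.array([*d,0]))[:2],'lean',(s-h)/.062,'down in tool',-R[2],'F',o['force'])
for n in ('handle','shaft','nozzle'):
    if ('wrist',n) in out: dd=out['wrist',n]-S; print(n,'rad,tang',dd@e,dd@np.array([-e[1],e[0]]))
E
python3 err.py w19
```

```text
t: 14.45
position: [0.4598, 0.0697, 0.2731]
eef_rot: [[0.994, 0.107, 0.027], [0.109, -0.991, -0.072], [0.02, 0.075, -0.997]]
force: [-0.3, 0.7, -0.3]
gripper_width: 0.0208
wrist handle 2116 [0.0006 0.0013] res 0.00042503236945347096
wrist shaft 284 [0.0006 0.0023] res 0.00020802358608563605
wrist nozzle 89 [0.0008 0.0029] res 0.0001550218968143407
t 14.45 collar [0.4604 0.0716] z under 0.22412186721259308 err radial,tang -0.0034803511385304753 -0.0019973074869624806 tool delta [-0.0031  0.0025] lean [0.0001 0.0166] down in tool [-0.0196 -0.0746  0.997 ] F [-0.3244  0.704  -0.3028]
handle rad,tang 0.003314334777691466 0.0014224893732796542
shaft rad,tang 0.003600251843580912 0.002412453902400075
nozzle rad,tang 0.00388150470395579 0.0028979640217784743
```

```bash
python3 -m pendant '[{"tx":-0.003,"ty":0.0022,"tz":0,"yaw":0}]'; python3 err.py w20
```

```text
t: 14.58
position: [0.4574, 0.0667, 0.2734]
eef_rot: [[0.994, 0.108, 0.028], [0.109, -0.991, -0.073], [0.02, 0.075, -0.997]]
force: [0.7, 0.8, -0.6]
gripper_width: 0.0208
wrist handle 2113 [0.0007 0.0013] res 0.00041656140122061004
wrist shaft 283 [0.0007 0.0023] res 0.00020063759602132394
wrist nozzle 90 [0.0008 0.0028] res 0.000173812264034352
t 14.5833 collar [0.4581 0.0685] z under 0.22444559080766485 err radial,tang -0.0004426812292792113 0.0002999555158759621 tool delta [-0.0005 -0.0002] lean [0.0004 0.0158] down in tool [-0.02   -0.0752  0.997 ] F [ 0.6525  0.7613 -0.6245]
handle rad,tang 0.00027188492428799484 -0.000842534576232842
shaft rad,tang 0.000566034116217299 9.190713882622862e-05
nozzle rad,tang 0.0008293618269367091 0.0005457929393114638
```

```bash
python3 -m pendant '[{"tx":-0.0004,"ty":-0.0022,"tz":0.012,"yaw":0}]'; python3 err.py w21
```

```text
t: 14.72
position: [0.4574, 0.0671, 0.2631]
eef_rot: [[0.994, 0.106, 0.031], [0.108, -0.991, -0.073], [0.023, 0.075, -0.997]]
force: [0.5, -0.6, -1.4]
gripper_width: 0.0206
wrist handle 2108 [0.0007 0.0013] res 0.000423813782787379
wrist shaft 282 [0.001  0.0023] res 0.00019573897251187882
wrist nozzle 103 [0.0017 0.003 ] res 0.004255256962892705
t 14.7167 collar [0.4583 0.069 ] z under 0.21411060601616377 err radial,tang -0.0007348816809639103 -0.00011910179125401275 tool delta [-0.0007  0.0002] lean [0.005 0.016] down in tool [-0.0231 -0.0754  0.9969] F [ 0.4502 -0.6355 -1.3813]
handle rad,tang 0.0004048665668649725 -0.00038457633698187326
shaft rad,tang 0.0009732259300353456 0.00048286932831326213
nozzle rad,tang 0.0017923154647765717 0.0009172813555782121
```

```bash
python3 -m pendant '[{"tx":-0.0012,"ty":-0.0018,"tz":0.012,"yaw":0}]'; python3 err.py w22;  python3 -m pendant '[{"tx":-0.0008,"ty":-0.0018,"tz":0.012,"yaw":0}]'; python3 err.py w23
```

```text
t: 14.85
position: [0.4554, 0.0678, 0.2489]
eef_rot: [[0.994, 0.107, 0.029], [0.109, -0.991, -0.073], [0.021, 0.076, -0.997]]
force: [-1.0, 0.1, -0.3]
gripper_width: 0.0206
wrist handle 2113 [0.0006 0.0013] res 0.00041900494414712523
wrist shaft 285 [0.0008 0.0023] res 0.00018439904617224603
wrist nozzle 87 [0.001  0.0027] res 0.00015697165118941985
t 14.85 collar [0.4562 0.0697] z under 0.199929178579551 err radial,tang 0.0011137329781621247 -0.0013149294984970072 tool delta [0.0013 0.0011] lean [0.0025 0.0155] down in tool [-0.021  -0.0756  0.9969] F [-1.0223  0.121  -0.2595]
handle rad,tang -0.0013520044632066418 0.0008017389981028832
shaft rad,tang -0.0009416480167411229 0.001685567082114999
nozzle rad,tang -0.0006385808403241544 0.0021066296207761875
t: 14.98
position: [0.4535, 0.0683, 0.2347]
eef_rot: [[0.994, 0.107, 0.026], [0.109, -0.991, -0.074], [0.018, 0.076, -0.997]]
force: [1.3, -0.0, -0.1]
gripper_width: 0.0207
wrist handle 2098 [0.0006 0.0013] res 0.0004206917397950348
wrist shaft 285 [0.0005 0.0022] res 0.00019132111839909602
wrist nozzle 642 [-0.0022  0.0098] res 0.008809174024360338
t 14.9833 collar [0.454  0.0701] z under 0.1856881559198259 err radial,tang 0.0030405954691454153 -0.002319185877235444 tool delta [0.0034 0.0018] lean [-0.0009  0.0147] down in tool [-0.0181 -0.0759  0.9969] F [ 1.322  -0.0484 -0.0832]
handle rad,tang -0.00315461031513268 0.001799870189484435
shaft rad,tang -0.002958251413710136 0.0026942472072778306
nozzle rad,tang -0.0035024124196378686 0.010690392686618446
```

```bash
python3 -m pendant '[{"tx":0.0034,"ty":0.0018,"tz":0,"yaw":0}]'; python3 err.py w24
```

```text
t: 15.12
position: [0.4542, 0.0666, 0.2313]
eef_rot: [[0.994, 0.108, 0.02], [0.109, -0.991, -0.075], [0.011, 0.077, -0.997]]
force: [0.3, 0.2, -0.8]
gripper_width: 0.0206
wrist handle 2115 [0.0006 0.0013] res 0.0004092373231600909
wrist shaft 285 [0.     0.0021] res 0.00020280594630510835
wrist nozzle 617 [-0.002   0.0094] res 0.010145729137382434
t 15.1167 collar [0.4545 0.0683] z under 0.18234593442769487 err radial,tang 0.0030931513534834996 -0.0004603284341903586 tool delta [ 0.0031 -0.0001] lean [-0.0092  0.013 ] down in tool [-0.0113 -0.0765  0.997 ] F [ 0.3416  0.1577 -0.7521]
handle rad,tang -0.0029014613706128674 -7.924921395571493e-05
shaft rad,tang -0.003231594118890114 0.000850023402295863
nozzle rad,tang -0.0031477107474798946 0.008459398421955493
```

```bash
python3 -m pendant '[{"tx":0.004,"ty":0,"tz":0,"yaw":0}]'; python3 err.py w25
```

```text
t: 15.25
position: [0.4594, 0.0662, 0.2322]
eef_rot: [[0.994, 0.107, 0.02], [0.108, -0.991, -0.075], [0.012, 0.077, -0.997]]
force: [-0.8, 0.9, -0.6]
gripper_width: 0.0207
wrist handle 2094 [0.0006 0.0013] res 0.00040806896426295235
wrist shaft 359 [0.001  0.0022] res 0.0039459168566313265
wrist nozzle 557 [0.0002 0.0035] res 0.009936503929829608
t 15.25 collar [0.4602 0.068 ] z under 0.18315109868140889 err radial,tang -0.0023445842579950067 0.001356475246116588 tool delta [-0.0025 -0.0009] lean [0.0066 0.0156] down in tool [-0.0121 -0.0769  0.997 ] F [-0.8453  0.8668 -0.6251]
handle rad,tang 0.0019611394663095107 -0.001831982091313665
shaft rad,tang 0.0026215166075456322 -0.0010130536356964682
nozzle rad,tang 0.002247031568121679 0.0003781237323996862
```

```bash
sed -i "s/^col=.*/col=h+np.array([0,.0006])/" err.py; python3 -m pendant '[{"tx":-0.0016,"ty":-0.0007,"tz":0,"yaw":0}]'; python3 err.py w26
```

```text
t: 15.38
position: [0.4598, 0.0668, 0.2328]
eef_rot: [[0.994, 0.106, 0.022], [0.108, -0.991, -0.075], [0.014, 0.077, -0.997]]
force: [-0.5, 0.1, -0.2]
gripper_width: 0.0202
wrist handle 2120 [0.0006 0.0013] res 0.0004106909570689516
wrist shaft 377 [0.0017 0.0024] res 0.0038683240655183176
wrist nozzle 556 [-0.0014  0.0088] res 0.01083646941834418
t 15.3833 collar [0.4604 0.0687] z under 0.18384942248677694 err radial,tang -0.002719673944708926 0.0008046313275352235 tool delta [-0.0028 -0.0003] lean [0.0184 0.0182] down in tool [-0.0143 -0.0766  0.997 ] F [-0.4896  0.1266 -0.2345]
handle rad,tang 0.002555591198924259 -0.0013817594350952075
shaft rad,tang 0.003959337620501054 -0.0006049938849202716
nozzle rad,tang 0.0026375138679007515 0.00634269938070414
```

```bash
sed -i "s/^o,out=/for _ in range(3): eyes.read_camera('wrist')\no,out=/" err.py; python3 err.py w27 | grep err;  python3 -m pendant '[{"tx":-0.002,"ty":-0.0003,"tz":0,"yaw":0}]' >/dev/null; python3 err.py w28 | tail -4
```

```text
t 15.5833 collar [0.4597 0.0688] z under 0.1835936389746584 err radial,tang -0.0020164121012501957 0.00048219749656037037 tool delta [-0.0021 -0.0001] lean [0.0079 0.0158] down in tool [-0.0139 -0.0766  0.997 ] F [ 0.3086  0.0513 -0.3501]
t 15.8667 collar [0.4574 0.0689] z under 0.18350983826283807 err radial,tang 0.00015054147561415374 -0.00020594335721025794 tool delta [0.0002 0.0002] lean [-0.0054  0.0134] down in tool [-0.0137 -0.0767  0.997 ] F [ 0.1424  0.1252 -1.8732]
handle rad,tang -0.0003146242213988205 -0.000371184750349726
shaft rad,tang -0.00041108774050506837 0.0005173717417909079
nozzle rad,tang -0.00013540604922762802 0.007752078778872893
```

Letting it settle between rows gives accurate steps: error is now 0.2 mm. Now down in small settled steps.

```bash
python3 -m pendant '[{"tx":-0.0002,"ty":-0.0009,"tz":0.012,"yaw":0}]' >/dev/null; python3 err.py w29 | tail -4
```

```text
t 16.15 collar [0.4569 0.0687] z under 0.17101791562187413 err radial,tang 0.0006574957779444679 -0.00015728493073416278 tool delta [0.0007 0.    ] lean [-0.0081  0.0126] down in tool [-0.0122 -0.0769  0.997 ] F [-0.2738 -0.8875 -1.3108]
handle rad,tang -0.0008215785237291347 -0.00041984317682582117
shaft rad,tang -0.001091600003373052 0.0004704775383918414
nozzle rad,tang -0.0005089707493923485 0.00863027755551832
```

```bash
python3 -m pendant '[{"tx":0.0006,"ty":-0.0009,"tz":0.012,"yaw":0}]' >/dev/null; python3 err.py w30 | tail -4
```

```text
t 16.4333 collar [0.4577 0.0688] z under 0.15938040441360163 err radial,tang -0.00015193260004233052 -1.4973600598221937e-05 tool delta [-0.0001  0.    ] lean [-0.0369  0.0887] down in tool [-0.012 -0.077  0.997] F [-0.762   0.5513 -1.2246]
handle rad,tang -1.2150145742336279e-05 -0.000562154506961762
shaft rad,tang -0.000709441493484136 0.005355404635517991
nozzle rad,tang -0.0002970788889446852 0.0007640564485120978
```

View pics/w30wrist.png

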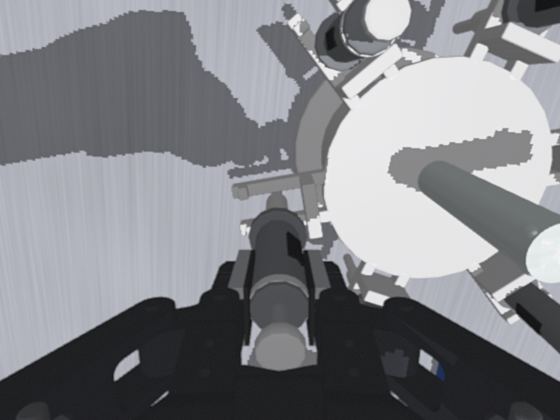

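The shaft passes between the prongs, with the prong ends at (240,190) and (248,228), and there is no contact force. Continuing down.

```bash
python3 -m pendant '[{"tx":-0.0001,"ty":-0.0009,"tz":0.012,"yaw":0}]' >/dev/null; python3 err.py w31 | tail -4
```

```text
wrist shaft 671 [-0.0017  0.011 ] res 0.005030994610274932
t 16.7167 collar [0.4578 0.0688] z under 0.14786062548250928 err radial,tang -0.00021598900609388522 8.450716332258171e-06 tool delta [-0.0002  0.    ] lean [-0.0358  0.1574] down in tool [-0.012  -0.0769  0.997 ] F [-0.366   0.466  -1.2508]
handle rad,tang 5.190626030921844e-05 -0.0005855788238922421
shaft rad,tang 0.0005822247120419156 0.00940622173326943
```

```bash
python3 -m pendant '[{"tx":0.0001,"ty":-0.0009,"tz":0.012,"yaw":0}]' >/dev/null; python3 err.py w32 | tail -4
```

```text
t 17.0 collar [0.4581 0.0688] z under 0.13634277288384977 err radial,tang -0.0005217070855549149 6.829437560773881e-05 tool delta [-0.0005  0.    ] lean [-0.0454  0.1338] down in tool [-0.0119 -0.077   0.997 ] F [-0.834  -0.1673 -1.6769]
handle rad,tang 0.00035762433977024814 -0.0006454224831677227
shaft rad,tang -8.374157913878467e-05 0.008105993378803028
nozzle rad,tang -2.1214632305372636e-05 0.0008020750254665022
```

```bash
python3 hook.py w33 0.277; python3 -m pendant '[{"tx":-0.0006,"ty":-0.0006,"tz":0.008,"yaw":0}]' >/dev/null; python3 err.py w34 | tail -4; python3 -c "
from h import *
r=snap('scene','sc34');cv2.imwrite('pics/sc34z.png',cv2.resize(r['image'][130:260,210:330,::-1],None,fx=5,fy=5,interpolation=2)[:600])
r=snap('side','sd34');cv2.imwrite('pics/sd34z.png',cv2.resize(r['image'][140:260,200:320,::-1],None,fx=5,fy=5,interpolation=2))"
```

```text
disc 76 [0.5551 0.0964 0.0707]
prong 0.277 1120 z 0.11458815478456938 u [-0.0265 -0.0021  0.0239] v [-0.0154  0.0169] v bimodal -0.011267877930490278 0.013387071460980185 slopes [np.float64(0.011519541454970816), np.float64(0.0027871470454619695)]
lip 0.277 264 z 0.1205727764780594 u [-0.0222 -0.0189  0.0238] v [-0.0142  0.0169] v bimodal -0.01136754617430134 0.01398538687093399 slopes [np.float64(0.13840398835527978), np.float64(0.06474484546861402)]
plate 0.277 915 z 0.13666838897108535 u [-0.0069  0.0203  0.0243] v [-0.0158  0.0167] v bimodal -0.0072642289896512795 0.009811731639369825 slopes [np.float64(-0.4021624585827219), np.float64(-0.121299662359417)]
t 17.3333 collar [0.4578 0.0687] z under 0.12843151593623114 err radial,tang -0.0001585467468395736 -9.756251332864687e-07 tool delta [-0.0002  0.    ] lean [-0.0435  0.1275] down in tool [-0.0123 -0.0769  0.997 ] F [ 0.124   0.2951 -0.3372]
handle rad,tang -5.535998945093194e-06 -0.0005761524824266975
shaft rad,tang -0.0004373084416152742 0.007766326450157333
nozzle rad,tang -0.00023330368321612067 0.0008165708432706904
```

View pics/w34wrist.png

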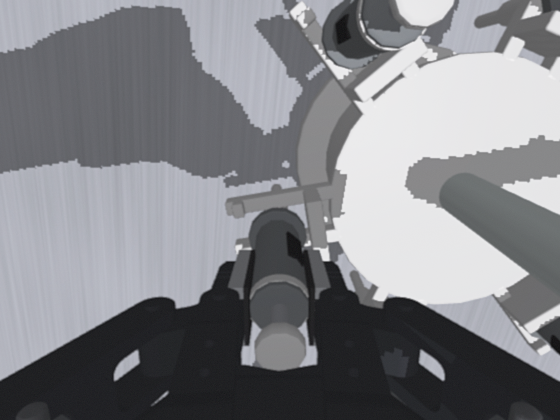

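View pics/sd34z.png

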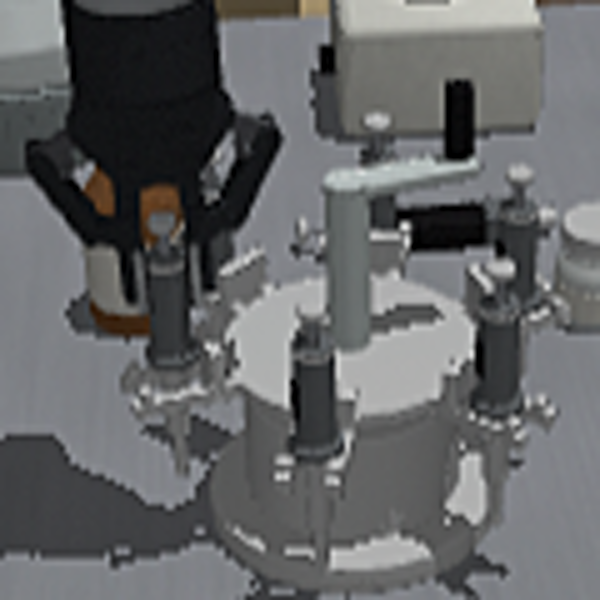

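Side view shows the pipette just above the fork at (170,370); wrist shows the collar centred between plate and lips. Now the gentle last millimetres, watching the force.

```bash
python3 -m pendant '[{"tx":-0.0001,"ty":-0.0005,"tz":0.006,"yaw":0}]' |grep force; python3 err.py w35 | grep err; python3 -m pendant '[{"tx":-0.0001,"ty":-0.0004,"tz":0.004,"yaw":0}]' |grep force; python3 err.py w36 | grep err
```

```text
force: [0.9, 0.4, -0.8]
t 17.7167 collar [0.4578 0.0688] z under 0.12234039410505605 err radial,tang -0.00021890469450857572 -6.206778616465487e-05 tool delta [-0.0002  0.0001] lean [-0.0474  0.1367] down in tool [-0.0122 -0.0769  0.997 ] F [-0.4779 -0.0071 -0.109 ]
force: [0.1, 0.5, -0.2]
t 18.0 collar [0.4576 0.0689] z under 0.11819923707609802 err radial,tang -9.229866059764386e-05 -0.00017005674165089434 tool delta [-0.0001  0.0002] lean [-0.0514  0.1442] down in tool [-0.0119 -0.0769  0.997 ] F [-0.3986 -0.3359 -0.8933]
```

```bash
python3 -m pendant '[{"tx":0,"ty":-0.0002,"tz":0.002,"yaw":0}]' |grep force; python3 err.py w37 | grep err; python3 -m pendant '[{"tx":0,"ty":-0.0001,"tz":0.0012,"yaw":0}]' |grep force; python3 err.py w38 | grep err
```

```text
force: [0.4, 0.2, -0.7]
t 18.2833 collar [0.4577 0.069 ] z under 0.11622727512653534 err radial,tang -0.0001757227812923623 -0.0002282783458036601 tool delta [-0.0001  0.0003] lean [0.0354 0.0342] down in tool [-0.012  -0.0769  0.997 ] F [ 0.0268  0.6232 -0.0813]
force: [0.3, 0.3, -1.3]
t 18.5667 collar [0.4577 0.069 ] z under 0.11506787818785184 err radial,tang -0.0001759678824220835 -0.0002275572332441526 tool delta [-0.0001  0.0003] lean [0.0115 0.0227] down in tool [-0.012  -0.0769  0.997 ] F [-0.2765  0.1154 -1.0645]
```

```bash
python3 -m pendant '[{"tx":0,"ty":0,"tz":0.001,"yaw":0}]' |grep force; python3 err.py w39 | grep err; python3 -m pendant '[{"tx":0,"ty":0,"tz":0.001,"yaw":0}]' |grep force; python3 err.py w40 | grep err
```

```text
force: [-0.8, 0.4, 7.1]
t 18.85 collar [0.4579 0.0689] z under 0.11430004476537546 err radial,tang -0.0003541240798015474 -9.563683337570089e-05 tool delta [-0.0003  0.0002] lean [0.0139 0.0223] down in tool [-0.0125 -0.0769  0.997 ] F [ 0.1386 -0.4858  1.9785]
force: [-5.4, 0.3, 18.5]
t 19.1333 collar [0.4581 0.0689] z under 0.11413639596819235 err radial,tang -0.0005637381888717857 -7.887062095208254e-06 tool delta [-0.0006  0.0001] lean [0.0131 0.0207] down in tool [-0.0131 -0.0771  0.9969] F [-3.3725  0.1469 10.2389]
```

Seated (contact force felt). I relieve the pressure and open.

```bash
python3 -m pendant '[{"tx":0.0003,"ty":0,"tz":-0.0006,"yaw":0}]' |grep force; python3 err.py w41 | grep err; python3 -m pendant '[{"tx":0,"ty":0,"tz":0,"yaw":0},{"tx":0,"ty":0,"tz":0,"yaw":0},{"tx":0,"ty":0,"tz":0,"yaw":0},{"tx":0,"ty":0,"tz":0,"yaw":0}]' 45; python3 err.py w42 
```

```text
force: [0.0, -0.3, -1.2]
t 19.4167 collar [0.4584 0.069 ] z under 0.11462602229794593 err radial,tang -0.0008699483004172558 -6.667903301355997e-05 tool delta [-0.0008  0.0002] lean [0.0017 0.0216] down in tool [-0.0131 -0.077   0.9969] F [ 0.0081 -0.3232 -0.6189]
t: 19.8
position: [0.4576, 0.067, 0.1629]
eef_rot: [[0.994, 0.108, 0.02], [0.109, -0.991, -0.075], [0.012, 0.077, -0.997]]
force: [0.1, 0.1, -0.2]
gripper_width: 0.0384
wrist handle 2051 [0.0009 0.0018] res 0.00036047008427599796
wrist shaft 89 [0.0004 0.0018] res 0.006242798798637316
wrist nozzle 85 [0.0007 0.0018] res 0.0001699061748764576
t 19.95 collar [0.4585 0.0695] z under 0.11398182464129293 err radial,tang -0.001040012340682893 -0.0005156537553509321 tool delta [-0.0009  0.0007] lean [-0.008  -0.0007] down in tool [-0.0121 -0.077   0.997 ] F [-1.0582  0.9378 -0.6719]
handle rad,tang 0.0008759295948982262 -6.147435220905186e-05
shaft rad,tang 0.0003882263650752087 3.429185627179034e-05
nozzle rad,tang 0.0006902473034207664 -4.358188601345662e-05
```

View pics/w42wrist.png

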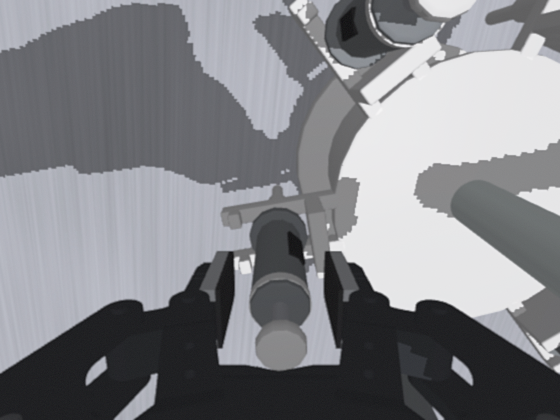

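The pipette hangs free and upright: handle and nozzle axes agree within 0.3 mm. It sits between the open pads with the collar down in the fork. I retreat straight up.

```bash
python3 -m pendant '[{"tx":0.0004,"ty":0.001,"tz":-0.015,"yaw":0}]'|grep -E "pos|force"; python3 err.py w43|grep -E "handle|err"; python3 -m pendant '[{"tx":0.0004,"ty":0.0018,"tz":-0.02,"yaw":0},{"tx":0.0004,"ty":0.0018,"tz":-0.02,"yaw":0}]' |grep -E "pos|force"; python3 -m pendant '[{"tx":0.0004,"ty":0.0018,"tz":-0.03,"yaw":0},{"tx":0.0004,"ty":0.0018,"tz":-0.03,"yaw":0},{"tx":0.0,"ty":0.015,"tz":-0.03,"yaw":0},{"tx":0.0,"ty":0.02,"tz":-0.02,"yaw":0},{"tx":0.0,"ty":0.02,"tz":0,"yaw":0},{"tx":0.0,"ty":0.02,"tz":0,"yaw":0},{"tx":0.0,"ty":0.0,"tz":0,"yaw":0}]' 
python3 - <<'E'
from h import *
for c in ['wrist','scene','side']: r=snap(c,'f'+c)
r=eyes.read_camera('scene');cv2.imwrite('pics/fscz.png',cv2.resize(r['image'][130:270,200:340,::-1],None,fx=4,fy=4,interpolation=2))
r=eyes.read_camera('side');cv2.imwrite('pics/fsdz.png',cv2.resize(r['image'][130:270,190:330,::-1],None,fx=4,fy=4,interpolation=2))
E
python3 hook.py f2 0.277|grep disc
```

```text
position: [0.4563, 0.0668, 0.1762]
force: [-0.1, 1.1, -0.2]
wrist handle 2873 [0.0001 0.001 ] res 0.003228189787693188
t 20.2333 collar [0.4586 0.069 ] z under 0.12966316637597708 err radial,tang -0.0010076168289351011 -6.518104970248605e-05 tool delta [-0.001   0.0002] lean [-0.0206  0.1189] down in tool [-0.0141 -0.0768  0.9969] F [-0.1837  0.18    0.0911]
handle rad,tang 0.0008435340831504343 -0.0005119470578574979
position: [0.4557, 0.066, 0.2147]
force: [0.6, 0.2, 0.1]
t: 21.03
position: [0.4638, -0.0051, 0.3359]
eef_rot: [[0.994, 0.112, 0.015], [0.113, -0.991, -0.078], [0.006, 0.079, -0.997]]
force: [0.1, -0.6, -0.5]
gripper_width: 0.0385
disc 79 [0.5556 0.096  0.0707]
```

View pics/fwrist.png

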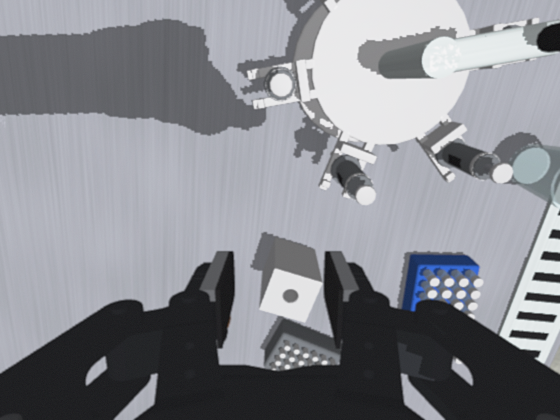

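View pics/fsdz.png

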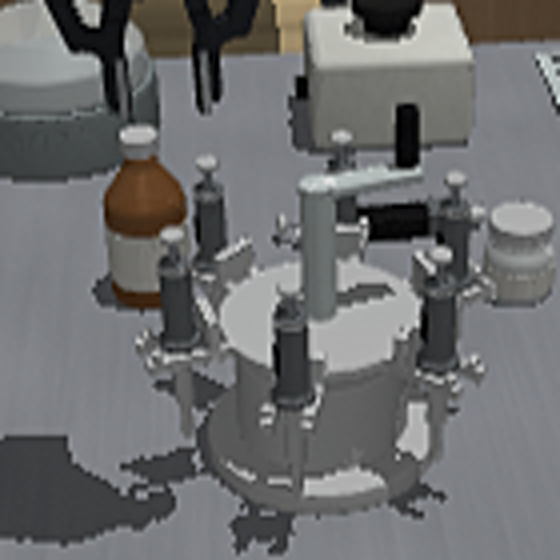

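View pics/fscene.png

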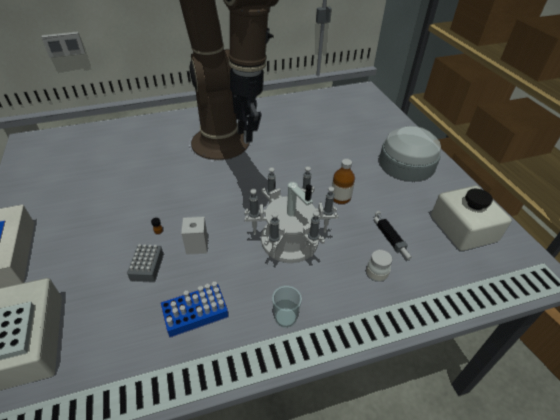

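Six pipettes hang on the carousel, the new one upright at wrist (280,85) and side-zoom (178,290). The stand is empty and the bystanders are in place. One last height check, then hand in.

```bash
python3 - <<'E'
from h import *
r=eyes.read_camera('wrist'); P=cloud(r); ok=r['z_map']>0
w=ok&(np.hypot(P[...,0]-.4576,P[...,1]-.0687)<.015)&(P[...,2]>.19)&(P[...,2]<.22)
print(w.sum(),np.median(P[w],0),(P[w].min(0)+P[w].max(0))/2)
A=np.array([.5556,.0963]);
for a in (1,2,-1,-2,3):
    t=.277+np.pi+a*np.pi/3; c=A+.102*np.array([np.cos(t),np.sin(t)])
    w=ok&(np.hypot(P[...,0]-c[0],P[...,1]-c[1])<.015)&(P[...,2]>.19)&(P[...,2]<.22)
    if w.sum()>20: print(a,c,(P[w].min(0)+P[w].max(0))/2, np.median(P[w][:,2]))
print(arm.get_obs()['force'],arm.get_obs()['t']); arm.sign_off()
E
```

```text
419 [0.45824411 0.06907856 0.20147135] [0.45835219 0.06911727 0.20108006]
1 [ 0.53070108 -0.00261433] [ 0.53078198 -0.00264877  0.20007405] 0.20177059778378423
2 [0.62881286 0.02527974] [0.62857105 0.02545116 0.1998442 ] 0.2016915578699431
[ 0.08279138 -0.26334271 -0.36664785] 21.3833
the job is handed in; nothing more can be done
```

The pipette from the bench stand now hangs on the free hook, upright and let go, and the carousel is locked with that hook facing the front. I handed the job in at about 21.4 s; no verdict was reported.

**Turning the carousel:** I pushed the knob anticlockwise at about 5 N. I felt the stop, then pressed into it at up to about 16 N (25 N would be forcing it). The index pin can't be seen. To test it I pushed back lightly: 15 N moved the knob less than 1 mm, so I took it as latched, with the hook about 0.28 rad off the world's -x.

**Hanging the pipette:** I lowered it between the prongs until it touched. The last step peaked at 18.5 N, under the 20 N limit but firmer than I wanted, so I eased off before opening the gripper.

**Last checks:**
- The button top measured 0.2015 m, against 0.2017 to 0.2018 m for the two hung neighbours I could measure.
- It stands within about 1 mm of the seat centre, and the handle and nozzle axes agreed within 0.3 mm after release.
- The stand is empty, nothing else looks moved in the final pictures, and the robot was clear with no contact force.

**What went less well:**
- Pressing on the knob left the tool tilted about 4°. I worked around it by choosing the yaw.
- The first lowering drifted about 9 mm sideways above the hook, and I corrected that before going between the prongs.
- The early camera readings of the knob angle disagreed by a few degrees, so I relied on the push-back test and the later hook fit.

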